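# Set out the flasks on the four-place stirrer in order of size

### The arm

A 7-joint arm with a two-finger parallel gripper is mounted at the origin on the work surface. World frame = base frame: x ahead of the robot, y to its left, z up, the work surface at z = 0. Lengths are in mm, angles in rad, forces in N, time in s.
With the tool pointing down it reaches from about 425 to 1025 mm from the base axis. Payload 9.4 kg.
Tool frame: the origin (TCP) lies at the very end of the fingers, on their centre line; the grasp point (between the pads) lies 19 mm behind it (bot.grip_depth is the distance from the TCP to the grasp point, in mm); z points along the fingers, x is the direction in which the jaws open and shut, and the axes are right-handed (so a half turn about z gives the same grasp; the last joint's range is limited). The gripper opens to 93 mm and grips with 3 to 60 N. Pads are 15 mm wide; open, the fingers measure 128 mm over their backs; the gripper's body (75 mm by 188 mm) begins 65 mm behind the grasp point.
Start: joints at [-1.244, 0.599, -0.003, 1.599, 0.002, 0.943, -0.08], TCP at [284.87, 666.688, 184.918] pointing down, gripper open.
Joint ranges: [-2.57, 2.57], [-0.35, 1.97], [-1.29, 1.29], [0.11, 2.56], [-1.05, 4.19], [0.11, 1.86], [-2.63, 2.63]. Speed limits (rad/s): [2.22, 2.22, 3.01, 3.01, 3.14, 3.14, 3.14].

### API

Orientations are given as [roll, pitch, yaw] about the fixed x, y, z axes, in that order (R = Rz(yaw) Ry(pitch) Rx(roll)).
In Python, from station import bot gives the robot as it stands. The module is installed in compiled form; this text tells all that it offers.
- The arm moves only by the shell command python3 -m jog 'ROWS' [FORCE]. ROWS is JSON, a list of rows, each an object with "jaw": the finger opening in m, from 0 to 0.093; "delta_pos": the shift along the tool's x, y, z in m, a list of three; "delta_rot": the turn, a rotation vector about the tool's x, y, z in rad, a list of three. A call has 1 to 8 rows; each row is the pose to reach, as a shift and turn from the pose measured when the call began, along the tool's axes at that moment; what a row does not reach only later rows make up. A row lasts 1/8 s, in which the tool goes at most 62.5 mm and 10.7 degrees, less where a joint would pass 70% of its speed; a pose out of reach is approached as far as the arm can. A call with a gripper value outside its range is refused whole. The fingers move at their own pace and stop on an object; FORCE is the grip in N (left out, the last holds). Time passes only in rows, so rows that repeat a pose let the fingers close. It gives the time, the measured TCP pose, the force and the opening at its end, in the units of the state.
- bot.state(): the state, without advancing time (a new reading comes with each control period).
- bot.grab_frame(name): name is "side" or "top"; returns (picture, depth): 400x640x3 uint8, red, green, blue; 400x640 float32, mm along the optical axis (not along the pixel's ray), 0 where there is no reading.
- bot.calibration(name): a dict with "mtx" (3x3 intrinsics, pixels), "R" (3x3) and "t" (3): a world point X has camera coordinates R X + t. Camera axes: x right, y down, z forward; pixel columns grow to the right and rows downward; lengths in mm; the calibration is good to about 2 mm. A picture is of the moment at which its call begins. calibration takes no time and is no camera call.
- bot.close_job(): hands the job in, once; it reports no verdict.
The state is a dict: "time": time; "joints": joint angles; "joint_vel": joint speeds; "joint_efforts": joint torques, N m; "tool_pos": TCP position; "tcp_rot": TCP orientation; "ft_force": force on the tool from outside, world axes, zero at the start; "torque": the same for the moment, N m; "gripper_width": finger opening in mm.
Only numpy, scipy, OpenCV 4.12 (cv2) and the standard library are available. Lean on these libraries where they do the work, as an engineer would, in place of code of your own. Each camera call takes 0.05 s, during which the arm holds its last target.

### The job

Set out the magnetic stirrer for the volume series: stand the four empty conical flasks on its four ringed places, one centred on each, in order of size along the row, with the smallest flask at the place next to the stirrer's control head and the largest at the far end. They are glass: keep them upright all the way, and set them down gently rather than letting them drop.

Things in the scene. Friction and masses are not known exactly. Their poses are not given: they have to be found in the camera images.
- flask_25: The smallest of the four conical flasks (25 ml): clear glass, empty, unstoppered, 74 mm tall, base 42 mm across, straight neck 22 mm across for the top 28 mm (the rim stands out 1 mm, look only), tapering wall between, about 25 g. Round about its upright z axis; white graduation lines and one white patch on the wall. Origin: centre of the underside, z up.
- flask_50: The second smallest of the four conical flasks (50 ml): clear glass, empty, unstoppered, 90 mm tall, base 51 mm across, straight neck 22 mm across for the top 30 mm (the rim stands out 1 mm, look only), tapering wall between, about 38 g. Round about its upright z axis; white graduation lines and one white patch on the wall. Origin: centre of the underside, z up.
- flask_100: The second largest of the four conical flasks (100 ml): clear glass, empty, unstoppered, 105 mm tall, base 64 mm across, straight neck 24 mm across for the top 32 mm (the rim stands out 1 mm, look only), tapering wall between, about 62 g. Round about its upright z axis; white graduation lines and one white patch on the wall. Origin: centre of the underside, z up.
- flask_250: The largest of the four conical flasks (250 ml): clear glass, empty, unstoppered, 142 mm tall, base 85 mm across, straight neck 34 mm across for the top 36 mm (the rim stands out 1 mm, look only), tapering wall between, about 120 g. Round about its upright z axis; white graduation lines and one white patch on the wall. Origin: centre of the underside, z up.
- stirrer: Drive plate of the four-place magnetic stirrer: a fixed flat white slab 130 x 450 x 32 mm, its flat top 32 mm above the bench. Origin: centre of the underside; its long side runs along its own y axis. The four places lie on its top in one row along that axis, 110 mm apart.
- place_1: Stirring place 1 of the row (one end; its y in the stirrer's frame is 165 mm): a fixed flat printed dark ring 93 mm across with a smaller 53 mm ring and a 16 mm cross at its centre, on top of the stirrer. Origin: the ring's centre, at the height of the stirrer's top (32 mm), where the flask's underside comes to rest. The numbering says nothing about which end the control head is at.
- place_2: Stirring place 2 of the row (second place; its y in the stirrer's frame is 55 mm): a fixed flat printed dark ring 93 mm across with a smaller 53 mm ring and a 16 mm cross at its centre, on top of the stirrer. Origin: the ring's centre, at the height of the stirrer's top (32 mm), where the flask's underside comes to rest. The numbering says nothing about which end the control head is at.
- place_3: Stirring place 3 of the row (third place; its y in the stirrer's frame is -55 mm): a fixed flat printed dark ring 93 mm across with a smaller 53 mm ring and a 16 mm cross at its centre, on top of the stirrer. Origin: the ring's centre, at the height of the stirrer's top (32 mm), where the flask's underside comes to rest. The numbering says nothing about which end the control head is at.
- place_4: Stirring place 4 of the row (the other end; its y in the stirrer's frame is -165 mm): a fixed flat printed dark ring 93 mm across with a smaller 53 mm ring and a 16 mm cross at its centre, on top of the stirrer. Origin: the ring's centre, at the height of the stirrer's top (32 mm), where the flask's underside comes to rest. The numbering says nothing about which end the control head is at.
- head: Control head of the stirrer: fixed grey box 130 x 90 x 50 mm (65 mm to the top of its black knob) with a dark display, docked flush to one end of the drive plate, its left or its right end (270 mm from centre to centre, along the row); a low open grey tray with white stir bars, 24 mm high, is docked to the opposite end. Origin: centre of the underside.
There are look-alikes about, which are no part of the job. Leave any blue look-alike of the flask_50 alone.

How it is judged (in metres and radians):
At the end, for the whole second after the job is handed in: All four flasks stand upright (within 0.08 rad) on the stirrer's top, released and at rest, each within 12 mm of the centre of its own place, the smallest on the place next to the control head and sizes rising place by place to the largest at the far end (((y of head in the frame of stirrer above 0 m and horizontal distance between flask_25 and place_1 below 0.012 m and horizontal distance between flask_50 and place_2 below 0.012 m and horizontal distance between flask_100 and place_3 below 0.012 m and horizontal distance between flask_250 and place_4 below 0.012 m) or (y of head in the frame of stirrer below 0 m and horizontal distance between flask_25 and place_4 below 0.012 m and horizontal distance between flask_50 and place_3 below 0.012 m and horizontal distance between flask_100 and place_2 below 0.012 m and horizontal distance between flask_250 and place_1 below 0.012 m)) and z of flask_25 in the frame of stirrer between 0.028 and 0.036 m and angle between each of flask_25, flask_50, flask_100, flask_250's own z axis and vertical below 0.08 rad and linear speed of each of flask_25, flask_50, flask_100, flask_250 below 0.02 m/s and contact force between each of flask_25, flask_50, flask_100, flask_250 and the fingers below 0.1 N and z of flask_50 in the frame of stirrer between 0.028 and 0.036 m and z of flask_100 in the frame of stirrer between 0.028 and 0.036 m and z of flask_250 in the frame of stirrer between 0.028 and 0.036 m); the robot touches nothing.
It fails at once if a flask is tipped by more than 0.6 rad (about 35 degrees) (angle between any of flask_25, flask_50, flask_100, flask_250's own z axis and vertical above 0.6 rad).
It fails at once if a flask is dropped: it moves faster than 0.6 m/s with no finger touching it (a fall of about 18 mm) ((linear speed of flask_25 above 0.6 m/s and contact force between flask_25 and the fingers below 0.02 N) or (linear speed of flask_50 above 0.6 m/s and contact force between flask_50 and the fingers below 0.02 N) or (linear speed of flask_100 above 0.6 m/s and contact force between flask_100 and the fingers below 0.02 N) or (linear speed of flask_250 above 0.6 m/s and contact force between flask_250 and the fingers below 0.02 N)).
It also fails if it takes over 106 s, if anything falls off the work surface, if the arm or the gripper's body presses on something with over 40 N, if the wrist force passes 120 N, or if a joint passes its speed limit or range.

## Working session

There is one attempt and no reset: what is moved stays moved. The work goes in short steps, Python scripts to look and compute and a shell command to move; the robot and the scene stay as the last step left them, time stands still between calls to the robot, and variables do not carry over. Pictures are saved under pics/ and viewed, and the job is handed in when it is done.

```bash
mkdir -p pics
python3 - <<'E'
from station import bot
import cv2,numpy as np
print(bot.state())
for n in("side","top"):
    p,d=bot.grab_frame(n); cv2.imwrite(f"pics/{n}0.png",p[:,:,::-1]); np.save(f"{n}0.npy",d); np.save(f"{n}0p.npy",p); print(n,bot.calibration(n))
E
```

```text
{'time': 0.0, 'joints': array([-1.2437339 ,  0.60013744, -0.0025344 ,  1.60010347,  0.001812  ,
        0.94289714, -0.07983388]), 'joint_vel': array([ 2.26752567e-05, -5.66727427e-04,  1.10347960e-03,  8.96469896e-04,
       -1.14764213e-03,  9.28947665e-04, -1.56990008e-03]), 'joint_efforts': array([ 1.99744286e-04, -7.65053487e+01,  1.49787214e+00, -2.52338076e+01,
       -5.23612776e-02,  1.67677423e-02,  1.69268360e-04]), 'tool_pos': array([284.66054529, 666.20521677, 184.06067209]), 'tcp_rot': array([3.14143627e+00, 1.53557501e-03, 1.16705813e+00]), 'ft_force': array([ 0.96763945, -0.19672066, -0.97644329]), 'torque': array([-0.06388439,  0.00071345,  0.01216263]), 'gripper_width': 93.02881135089308}
side {'mtx': array([[433.56134299,   0.        , 319.85037574],
       [  0.        , 433.56134299, 197.59298854],
       [  0.        ,   0.        ,   1.        ]]), 'R': array([[-0.69017183, -0.72357301,  0.01024391],
       [-0.42632956,  0.39512963, -0.81370491],
       [ 0.58472724, -0.56596349, -0.58118791]]), 't': array([354.01700521, 280.44295574, 722.55793807])}
top {'mtx': array([[462.91020111,   0.        , 316.87821745],
       [  0.        , 462.91020111, 201.04726408],
       [  0.        ,   0.        ,   1.        ]]), 'R': array([[ 0.02432369, -0.99957722, -0.01592916],
       [-0.99212225, -0.02217746, -0.12329481],
       [ 0.12288941,  0.01880266, -0.99224223]]), 't': array([  7.7501469 , 496.71399732, 990.23461365])}
```

View pics/side0.png

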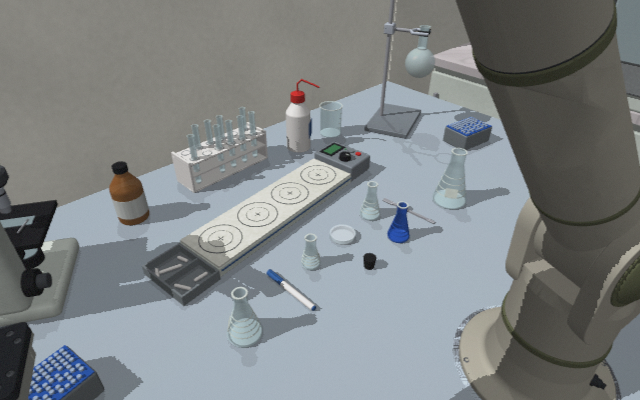

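View pics/top0.png

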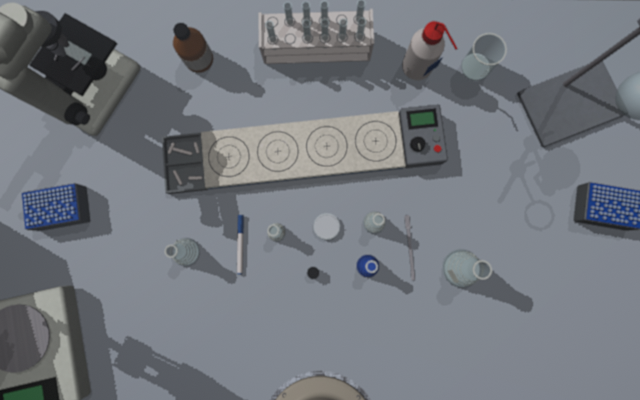

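Top picture, flask candidates: clear flasks at (275,230), (375,222), (183,250) and (463,268), and a blue one at (368,266). The blue one is the look-alike and stays where it is. The head is at the right end (425,135), with rings at about x = 229, 278, 327 and 376. Next I'll enlarge crops.

Run:
```python
import cv2,numpy as np
p=np.load("top0p.npy")[:,:,::-1]; 
c=p[195:295,160:360]; cv2.imwrite("pics/c1.png",cv2.resize(c,None,fx=4,fy=4,interpolation=cv2.INTER_CUBIC))
c=p[195:295,340:540]; cv2.imwrite("pics/c2.png",cv2.resize(c,None,fx=4,fy=4,interpolation=cv2.INTER_CUBIC))
c=p[100:200,200:400]; cv2.imwrite("pics/c3.png",cv2.resize(c,None,fx=4,fy=4,interpolation=cv2.INTER_CUBIC))
```

```text
(no output)
```

View pics/c1.png

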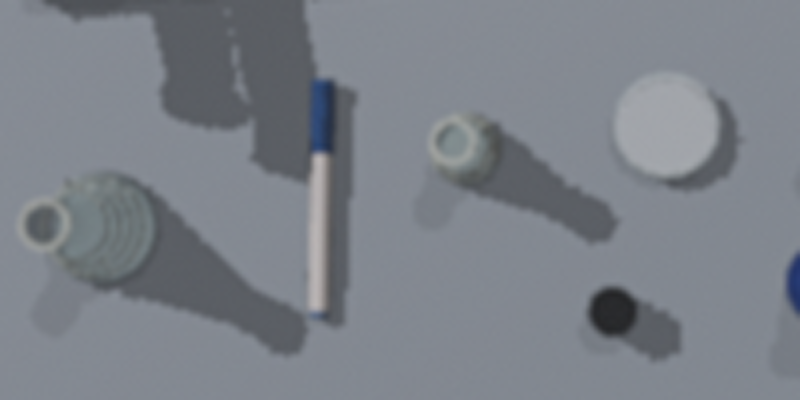

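View pics/c2.png

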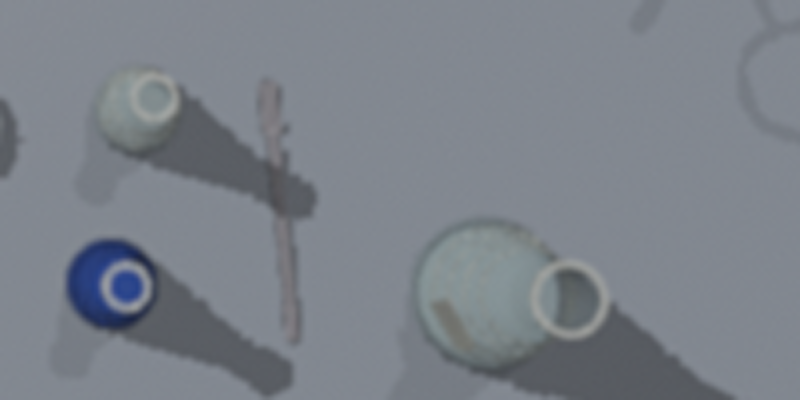

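View pics/c3.png

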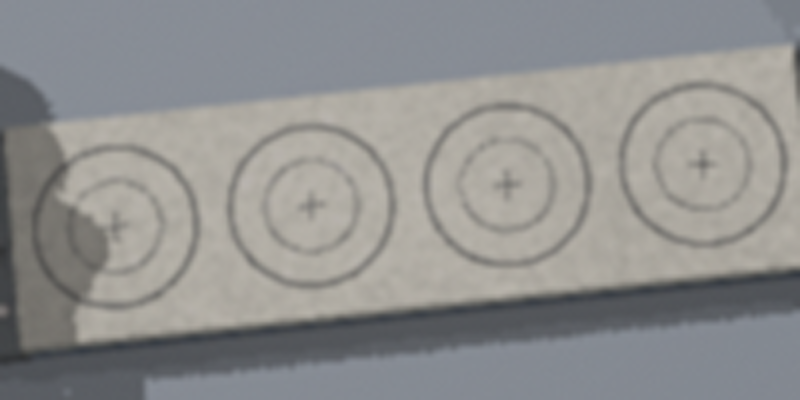

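c1 and c2 show the rims. Crop pixels: flask_100 (44,223), flask_25 (454,140), flask_50 (155,97), flask_250 (570,299); the blue one is excluded. In c3 the crosses are at (116,226), (312,205), (508,184) and (703,163).

```bash
cat > h.py <<'E'
import cv2,numpy as np
from station import bot
def ray(n,uv,z):
    c=bot.calibration(n);R,t=c["R"],c["t"];o=-R.T@t
    d=R.T@np.linalg.inv(c["mtx"])@[uv[0],uv[1],1]
    return (o+d*(z-o[2])/d[2]).round(1)
def proj(n,X):
    c=bot.calibration(n);q=c["mtx"]@(c["R"]@np.array(X,float)+c["t"]);return (q[:2]/q[2]).round(1)
E
python3 - <<'E'
from h import *
f=lambda x0,y0,c:(x0+(c[0]+.5)/4-.5,y0+(c[1]+.5)/4-.5)
r={}
for k,a in dict(f100=(160,195,(44,223),105),f25=(160,195,(454,140),74),f50=(340,195,(155,97),90),f250=(340,195,(570,299),142),b100=(160,195,(103,229),8),b25=(160,195,(465,151),8),b50=(340,195,(139,111),8),b250=(340,195,(486,293),8),blue=(340,195,(126,286),90),
 A=(200,100,(116,226),32),B=(200,100,(312,205),32),C=(200,100,(508,184),32),D=(200,100,(703,163),32)).items():
    r[k]=ray("top",f(*a[:3]),a[3]); print(k,r[k],"side",proj("side",r[k]))
s=np.load("side0p.npy")[:,:,::-1]
for k in r:
    if k[0] in"fABCD":
        u,v=proj("side",r[k]);cv2.drawMarker(s:=np.ascontiguousarray(s),(int(round(u)),int(round(v))),(0,0,255),cv2.MARKER_CROSS,5,1)
cv2.imwrite("pics/s1.png",cv2.resize(s[130:350,180:480],None,fx=2.6,fy=2.6,interpolation=cv2.INTER_CUBIC))
E
```

```text
f100 [379.8 312.  105. ] side [238.4 293.5]
f25 [428.6 108.9  74. ] side [310.  237.8]
f50 [ 454.9 -109.5   90. ] side [372.1 184.6]
f250 [ 357.7 -302.8  142. ] side [459.1 152. ]
b100 [378.2 310.9   8. ] side [244.9 331.4]
b25 [426.5 109.9   8. ] side [310.4 262.5]
b50 [ 454.  -110.1    8. ] side [369.8 212.9]
b250 [ 357.9 -301.8    8. ] side [448.4 198.4]
blue [358.  -95.5  90. ] side [402.  205.4]
A [593.1 219.2  32. ] side [219.9 238.8]
B [607.3 109.8  32. ] side [257.1 214.5]
C [6.216e+02 6.000e-01 3.200e+01] side [289.3 193.4]
D [ 635.8 -108.1   32. ] side [317.5 175. ]
```

View pics/s1.png

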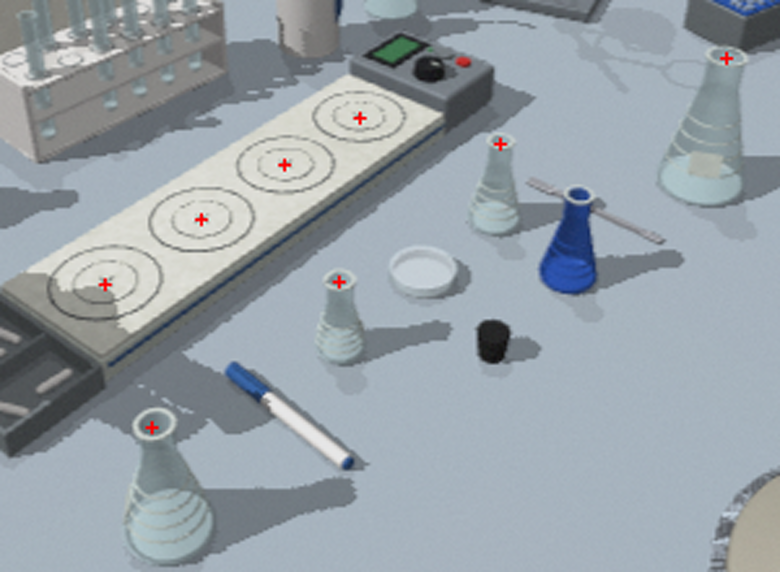

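The side view agrees with the projections: every rim and cross lies within about 1 px. The head is at the −y end, so flask_25→D(636,-108), flask_50→C(622,0.6), flask_100→B(607,110), flask_250→A(593,219). I'll turn the tool to yaw 0 first, so that tool deltas are (dx,−dy,−dz).

```bash
cat >> h.py <<'E'
from scipy.spatial.transform import Rotation as Ro
def plan(X,yaw=0.0):
    s=bot.state();R=Ro.from_euler("xyz",s["tcp_rot"]);T=Ro.from_euler("xyz",[np.pi,0,yaw])
    print("t",round(s["time"],2),"at",s["tool_pos"].round(1),"rpy",s["tcp_rot"].round(3),"w",round(s["gripper_width"],1),"F",s["ft_force"].round(1),"q",s["joints"].round(2))
    print("dpos m",(R.inv().apply(np.array(X)-s["tool_pos"])/1000).round(4),"drot",(R.inv()*T).as_rotvec().round(3))
E
python3 -c "
from h import *
plan([379,311.5,240])"
```

```text
t 0.1 at [284.7 666.2 184.2] rpy [3.141e+00 1.000e-03 1.167e+00] w 92.9 F [ 0.2  0.1 -0.1] q [-1.24  0.6  -0.    1.6   0.    0.94 -0.08]
dpos m [-0.2892  0.2261 -0.0554] drot [1.000e-03 1.000e-03 1.167e+00]
```

```bash
python3 -m jog '[{"jaw":0.093,"delta_pos":[-0.02,0.016,-0.02],"delta_rot":[0,0,0.12]},{"jaw":0.08,"delta_pos":[-0.06,0.047,-0.04],"delta_rot":[0,0,0.28]},{"jaw":0.07,"delta_pos":[-0.105,0.082,-0.055],"delta_rot":[0,0,0.45]},{"jaw":0.06,"delta_pos":[-0.155,0.121,-0.055],"delta_rot":[0,0,0.62]},{"jaw":0.06,"delta_pos":[-0.2,0.156,-0.055],"delta_rot":[0,0,0.79]},{"jaw":0.06,"delta_pos":[-0.24,0.188,-0.055],"delta_rot":[0,0,0.95]},{"jaw":0.06,"delta_pos":[-0.27,0.211,-0.055],"delta_rot":[0,0,1.08]},{"jaw":0.06,"delta_pos":[-0.289,0.226,-0.055],"delta_rot":[0,0,1.167]}]'; python3 -c "
from h import *
plan([379,311.5,76])"
```

```text
time: 1.1
tool_pos: [379.2, 309.6, 239.6]
tcp_rot: [3.14, 0.001, -0.005]
ft_force: [-0.2, 0.8, 0.3]
gripper_width: 59.8
t 1.1 at [379.2 309.6 239.6] rpy [ 3.14e+00  1.00e-03 -5.00e-03] w 59.8 F [-0.2  0.8  0.3] q [-1.08  0.26  0.35  2.08 -0.12  0.83 -0.66]
dpos m [-1.000e-04 -2.100e-03  1.636e-01] drot [ 0.002  0.001 -0.005]
```

```bash
python3 -m jog '[{"jaw":0.055,"delta_pos":[0,-0.002,0.02],"delta_rot":[0,0,-0.005]},{"jaw":0.055,"delta_pos":[0,-0.002,0.05],"delta_rot":[0,0,-0.005]},{"jaw":0.055,"delta_pos":[0,-0.002,0.08],"delta_rot":[0,0,-0.005]},{"jaw":0.055,"delta_pos":[0,-0.002,0.11],"delta_rot":[0,0,-0.005]},{"jaw":0.055,"delta_pos":[0,-0.002,0.135],"delta_rot":[0,0,-0.005]},{"jaw":0.055,"delta_pos":[0,-0.002,0.155],"delta_rot":[0,0,-0.005]},{"jaw":0.055,"delta_pos":[0,-0.002,0.164],"delta_rot":[0,0,-0.005]},{"jaw":0.055,"delta_pos":[0,-0.002,0.164],"delta_rot":[0,0,-0.005]}]' 12; python3 -c "
from h import *
plan([379,311.5,76])
p,d=bot.grab_frame('side');cv2.imwrite('pics/s2.png',cv2.resize(p[220:370,140:340,::-1],None,fx=4,fy=4))"
```

```text
time: 2.1
tool_pos: [379.0, 311.1, 75.3]
tcp_rot: [3.139, 0.001, -0.0]
ft_force: [-0.0, -0.5, -0.4]
gripper_width: 55.0
t 2.1 at [379.  311.1  75.3] rpy [ 3.139e+00  1.000e-03 -0.000e+00] w 55.0 F [-0.  -0.5 -0.4] q [-0.96  0.51  0.23  2.24 -0.27  0.42 -0.52]
dpos m [ 0.     -0.0004 -0.0007] drot [ 0.002  0.001 -0.   ]
```

View pics/s2.png

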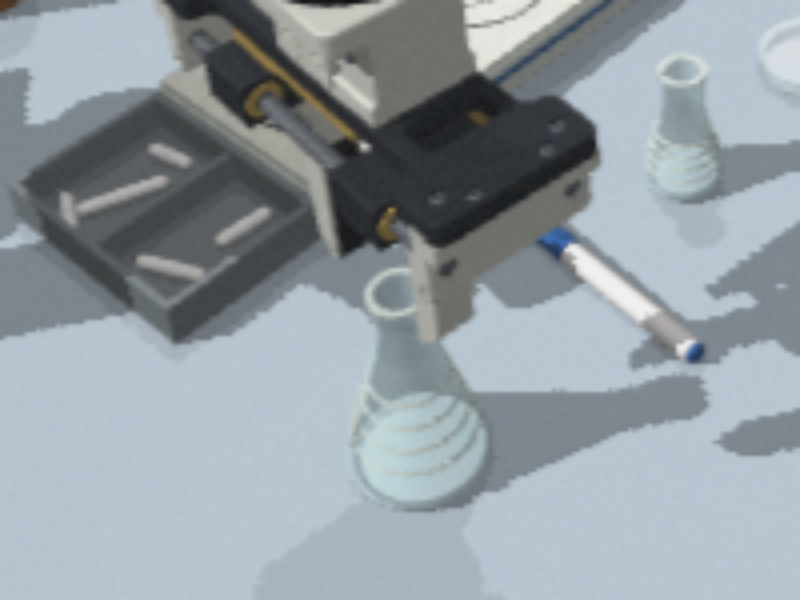

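```bash
python3 -c "
from h import *
for X in ([379,311,75],[379+27,311,75],[379-27,311,75],[379-45,311,75],[379,311,105]):
  u=proj('side',X); print(X,u,(u-[140,220])*4)
p,d=bot.grab_frame('top');cv2.imwrite('pics/t2.png',cv2.resize(p[170:320,100:300,::-1],None,fx=4,fy=4))"
```

```text
[379, 311, 75] [241.  305.7] [404.  342.8]
[406, 311, 75] [231.7 296.7] [366.8 306.8]
[352, 311, 75] [250.6 315.2] [442.4 380.8]
[334, 311, 75] [257.3 321.7] [469.2 406.8]
[379, 311, 105] [239.2 293.4] [396.8 293.6]
```

View pics/t2.png

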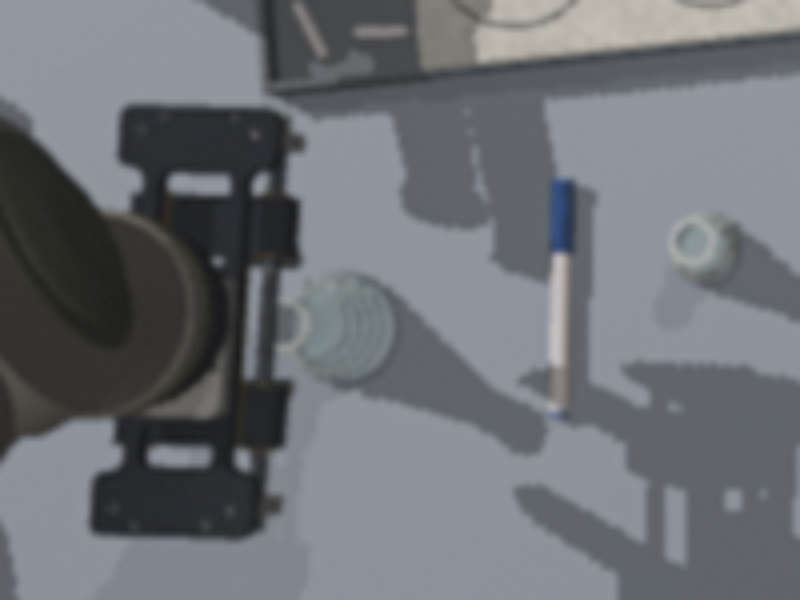

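```bash
python3 -c "
from h import *
p,d=bot.grab_frame('side')
c=bot.calibration('side');R,t,K=c['R'],c['t'],c['mtx']
def P(x,y):
  u,v=140+(x+.5)/4-.5,220+(y+.5)/4-.5
  z=float(d[int(round(v)),int(round(u))]); return (R.T@(z*np.linalg.inv(K)@[u,v,1]-t)).round(1),z
for q in [(430,325),(445,325),(460,315),(430,300),(345,245),(335,220),(510,240),(560,200),(440,350),(440,365),(395,290),(420,450),(560,420),(100,550)]: print(q,P(*q))
v=d[220:370,140:340]; v=np.clip((v-600)/400*255,0,255).astype('uint8'); cv2.imwrite('pics/d2.png',cv2.resize(cv2.applyColorMap(v,cv2.COLORMAP_JET),None,fx=4,fy=4,interpolation=0))
"
```

```text
(430, 325) (array([340.8, 320.6, 126.6]), 666.8262939453125)
(445, 325) (array([337.9, 315.8, 125.2]), 668.6316528320312)
(460, 315) (array([337.2, 309. , 126.2]), 671.478515625)
(430, 300) (array([293.9, 346.8, 198.9]), 582.5237426757812)
(345, 245) (array([408.3, 315.8, 115.1]), 715.6884765625)
(335, 220) (array([407.5, 318.8, 132.3]), 703.5594482421875)
(510, 240) (array([295.2, 311.7, 201.4]), 601.7118530273438)
(560, 200) (array([295. , 289.2, 205.6]), 611.9237670898438)
(440, 350) (array([373.6, 298.2,  65.9]), 733.9508666992188)
(440, 365) (array([367.6, 302.6,  65.1]), 728.442138671875)
(395, 290) (array([388.4, 307. ,  97.5]), 719.30615234375)
(420, 450) (array([358.5, 322.6,  35.4]), 729.0372314453125)
(560, 420) (array([353.2, 253.2,  -0.5]), 786.0352172851562)
(100, 550) (array([432.7, 436.7,   0.8]), 727.9323120117188)
```

View pics/d2.png

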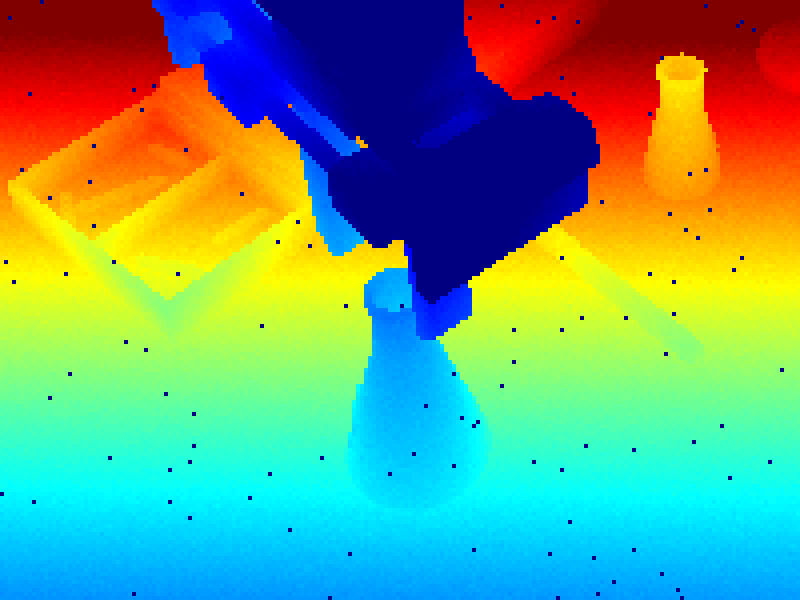

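```bash
cat >> h.py <<'E'
def cloud(n):
    p,d=bot.grab_frame(n);c=bot.calibration(n);v,u=np.mgrid[0:400,0:640]
    q=(np.stack([u,v,np.ones_like(u)],-1)*d[...,None])@np.linalg.inv(c["mtx"]).T
    X=(q-c["t"])@c["R"]; X[d==0]=np.nan; return p,d,X
E
python3 -c "
from h import *
p,d,X=cloud('side')
for a,b,y0,y1 in ((229,235,265,286),(242,258,292,306)):
  pass
np.set_printoptions(linewidth=200,suppress=True)
for v in range(290,308): print('R',v,[tuple(X[v,u].round(0).astype(int)) if d[v,u] else 0 for u in range(243,258,3)])
for v in range(268,286,2): print('L',v,[tuple(X[v,u].round(0).astype(int)) if d[v,u] else 0 for u in range(220,232,2)])
"
```

```text
R 290 [(np.int64(348), np.int64(321), np.int64(146)), (np.int64(295), np.int64(347), np.int64(208)), (np.int64(295), np.int64(342), np.int64(204)), (np.int64(294), np.int64(338), np.int64(201)), (np.int64(295), np.int64(333), np.int64(197))]
R 291 [(np.int64(349), np.int64(321), np.int64(143)), (np.int64(294), np.int64(347), np.int64(206)), (np.int64(295), np.int64(343), np.int64(202)), (np.int64(295), np.int64(338), np.int64(199)), (np.int64(337), np.int64(307), np.int64(141))]
R 292 [(np.int64(349), np.int64(321), np.int64(140)), (np.int64(295), np.int64(348), np.int64(204)), (np.int64(295), np.int64(343), np.int64(200)), (np.int64(294), np.int64(339), np.int64(198)), (np.int64(337), np.int64(307), np.int64(139))]
R 293 [(np.int64(349), np.int64(321), np.int64(138)), (np.int64(295), np.int64(347), np.int64(201)), (np.int64(296), np.int64(343), np.int64(197)), (np.int64(338), np.int64(312), np.int64(140)), (np.int64(337), np.int64(307), np.int64(137))]
R 294 [(np.int64(350), np.int64(321), np.int64(135)), (np.int64(295), np.int64(348), np.int64(200)), (np.int64(294), np.int64(343), 
[... 5093 characters left out ...]
(np.int64(407), np.int64(316), np.int64(118)), (np.int64(409), np.int64(311), np.int64(114)), (np.int64(408), np.int64(308), np.int64(112))]
L 282 [(np.int64(515), np.int64(274), np.int64(0)), (np.int64(412), np.int64(321), np.int64(113)), (np.int64(409), np.int64(319), np.int64(115)), (np.int64(409), np.int64(315), np.int64(112)), (np.int64(503), np.int64(263), np.int64(1)), (np.int64(500), np.int64(261), np.int64(2))]
L 284 [(np.int64(508), np.int64(278), np.int64(3)), (np.int64(505), np.int64(276), np.int64(3)), (np.int64(505), np.int64(272), np.int64(1)), (np.int64(503), np.int64(268), np.int64(0)), (np.int64(498), np.int64(266), np.int64(2)), (np.int64(495), np.int64(264), np.int64(2))]
```

The depth map shows the real fingertips at z≈115, while the state reports TCP z=75. Finger faces and body underside are both about 40 mm high, though x and y agree within 2 mm. I'll trust the images, come down 30 mm and re-measure.

```bash
python3 -m jog '[{"jaw":0.055,"delta_pos":[0,0,0.01],"delta_rot":[0,0,0]},{"jaw":0.055,"delta_pos":[0,0,0.022],"delta_rot":[0,0,0]},{"jaw":0.055,"delta_pos":[0,0,0.03],"delta_rot":[0,0,0]},{"jaw":0.055,"delta_pos":[0,0,0.03],"delta_rot":[0,0,0]}]' 12; python3 -c "
from h import *
plan([379,311.5,36])
p,d,X=cloud('side');cv2.imwrite('pics/s3.png',cv2.resize(p[220:370,140:340,::-1],None,fx=4,fy=4))
m=(X[...,0]>332)&(X[...,0]<350)&(X[...,1]>303)&(X[...,1]<325)&(X[...,2]>60)&(X[...,2]<150)
m[:,:240]=0
print(np.nanmin(X[m],0),np.nanmax(X[m],0)); print(np.sort(X[m][:,2])[:15].round(0))
m=(X[...,0]>402)&(X[...,0]<425)&(X[...,1]>303)&(X[...,1]<325)&(X[...,2]>50)&(X[...,2]<150)
print(np.nanmin(X[m],0),np.nanmax(X[m],0)); print(np.sort(X[m][:,2])[:15].round(0))
"
```

```text
time: 2.8
tool_pos: [379.1, 311.2, 45.4]
tcp_rot: [3.14, 0.001, -0.0]
ft_force: [-0.0, -0.2, -0.1]
gripper_width: 54.8
t 2.8 at [379.1 311.2  45.4] rpy [ 3.14e+00  1.00e-03 -0.00e+00] w 54.8 F [-0.  -0.2 -0.1] q [-0.93  0.56  0.19  2.25 -0.29  0.35 -0.5 ]
dpos m [-0.0001 -0.0003  0.0094] drot [ 0.002  0.001 -0.   ]
[335.98417416 303.97686462  83.59079056] [349.59053685 321.45888138 128.14653424]
[84. 85. 85. 87. 89. 89. 90. 90. 90. 90. 91. 91. 91. 91. 91.]
[405.84080384 303.60727052  79.52326929] [422.65592612 321.46897667 149.22036176]
[80. 81. 81. 81. 82. 83. 83. 83. 84. 84. 84. 84. 84. 85. 85.]
```

View pics/s3.png

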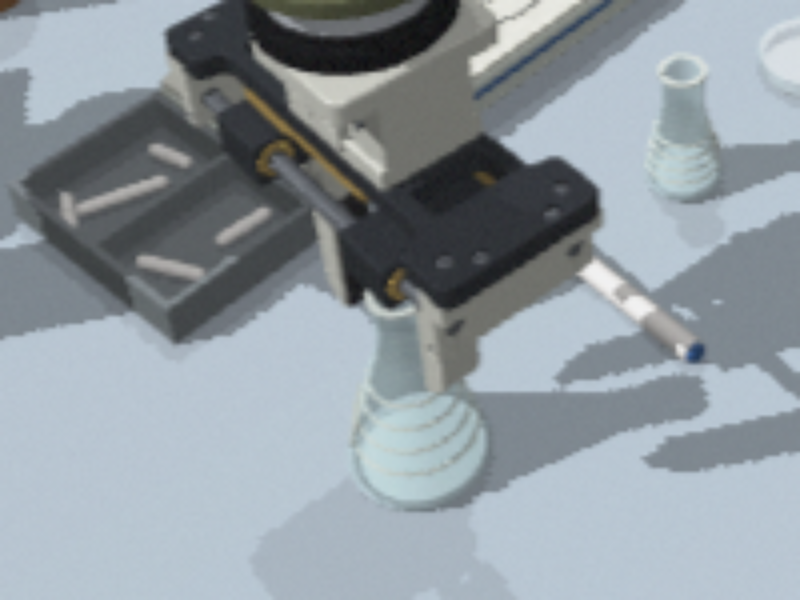

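Tip measured at about 82, so the offset is about 37 mm. I'll go down 5 mm more and close.

```bash
python3 -m jog '[{"jaw":0.055,"delta_pos":[0,0.001,0.005],"delta_rot":[0,0,0]},{"jaw":0.04,"delta_pos":[0,0.001,0.005],"delta_rot":[0,0,0]},{"jaw":0.03,"delta_pos":[0,0.001,0.005],"delta_rot":[0,0,0]},{"jaw":0.02,"delta_pos":[0,0.001,0.005],"delta_rot":[0,0,0]},{"jaw":0.015,"delta_pos":[0,0.001,0.005],"delta_rot":[0,0,0]},{"jaw":0.015,"delta_pos":[0,0.001,0.005],"delta_rot":[0,0,0]},{"jaw":0.015,"delta_pos":[0,0.001,0.005],"delta_rot":[0,0,0]}]' 10; python3 -c "
from h import *
plan([607,110,150])
p,d,X=cloud('side');cv2.imwrite('pics/s4.png',cv2.resize(p[220:370,140:340,::-1],None,fx=4,fy=4))"
```

```text
time: 3.72
tool_pos: [379.3, 310.4, 40.9]
tcp_rot: [3.14, 0.001, -0.0]
ft_force: [-0.7, -0.1, 1.9]
gripper_width: 24.0
t 3.73 at [379.3 310.4  40.9] rpy [ 3.14e+00  1.00e-03 -0.00e+00] w 24.0 F [-0.7 -0.1  1.9] q [-0.93  0.57  0.18  2.26 -0.29  0.34 -0.5 ]
dpos m [ 0.2277  0.2005 -0.109 ] drot [ 0.001  0.001 -0.   ]
```

View pics/s4.png

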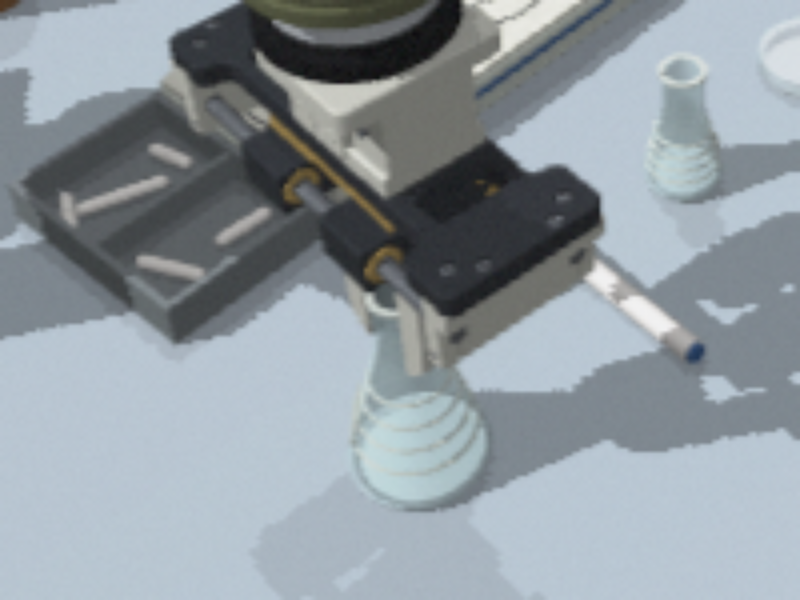

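Gripped at 24.0 mm, which is the neck diameter. Lifting and carrying.

```bash
python3 -m jog '[{"jaw":0.015,"delta_pos":[0,0,-0.01],"delta_rot":[0,0,0]},{"jaw":0.015,"delta_pos":[0,0,-0.03],"delta_rot":[0,0,0]},{"jaw":0.015,"delta_pos":[0.01,0.01,-0.055],"delta_rot":[0,0,0]},{"jaw":0.015,"delta_pos":[0.03,0.026,-0.075],"delta_rot":[0,0,0]},{"jaw":0.015,"delta_pos":[0.06,0.052,-0.085],"delta_rot":[0,0,0]},{"jaw":0.015,"delta_pos":[0.09,0.079,-0.085],"delta_rot":[0,0,0]},{"jaw":0.015,"delta_pos":[0.115,0.101,-0.085],"delta_rot":[0,0,0]},{"jaw":0.015,"delta_pos":[0.13,0.114,-0.085],"delta_rot":[0,0,0]}]'; python3 -c "
from h import *
plan([607.3,108.9,125])
p,d,X=cloud('side');cv2.imwrite('pics/s5.png',p[:,:,::-1])"
```

```text
time: 4.78
tool_pos: [510.4, 195.1, 126.5]
tcp_rot: [3.14, -0.0, -0.002]
ft_force: [-0.3, 0.0, -0.5]
gripper_width: 24.3
t 4.78 at [510.4 195.1 126.5] rpy [ 3.14e+00 -0.00e+00 -2.00e-03] w 24.3 F [-0.3  0.  -0.5] q [-0.65  0.48  0.26  2.08 -0.21  0.61 -0.25]
dpos m [0.0971 0.086  0.0017] drot [ 0.001 -0.    -0.002]
```

View pics/s5.png

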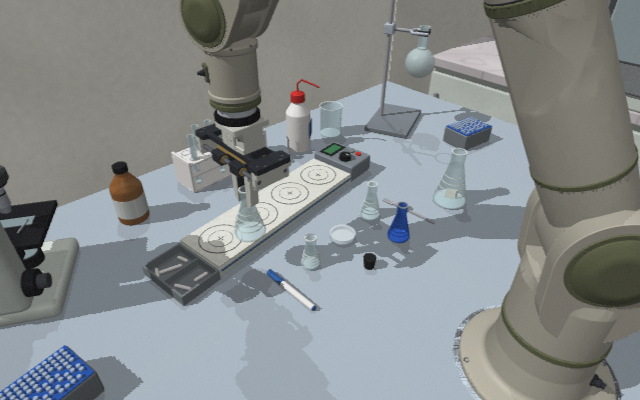

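The flask is held upright at (248,215). On to place B.

```bash
python3 -m jog '[{"jaw":0.015,"delta_pos":[0.015,0.013,0],"delta_rot":[0,0,0]},{"jaw":0.015,"delta_pos":[0.04,0.035,0],"delta_rot":[0,0,0]},{"jaw":0.015,"delta_pos":[0.065,0.058,0],"delta_rot":[0,0,0]},{"jaw":0.015,"delta_pos":[0.085,0.075,0.01],"delta_rot":[0,0,0]},{"jaw":0.015,"delta_pos":[0.097,0.086,0.025],"delta_rot":[0,0,-0.002]},{"jaw":0.015,"delta_pos":[0.097,0.086,0.035],"delta_rot":[0,0,-0.002]},{"jaw":0.015,"delta_pos":[0.097,0.086,0.035],"delta_rot":[0,0,-0.002]}]'; python3 -c "
from h import *
plan([607.3,108.9,73.5])
p,d,X=cloud('side');cv2.imwrite('pics/s6.png',cv2.resize(p[130:280,160:360,::-1],None,fx=4,fy=4))"
```

```text
time: 5.7
tool_pos: [607.0, 108.3, 90.6]
tcp_rot: [3.139, 0.002, -0.0]
ft_force: [0.1, 0.2, -0.8]
gripper_width: 23.8
t 5.7 at [607.  108.3  90.6] rpy [ 3.139e+00  2.000e-03 -0.000e+00] w 23.8 F [ 0.1  0.2 -0.8] q [-0.42  0.6   0.23  1.95 -0.22  0.63 -0.05]
dpos m [ 0.0003 -0.0006  0.0171] drot [ 0.002  0.002 -0.   ]
```

View pics/s6.png

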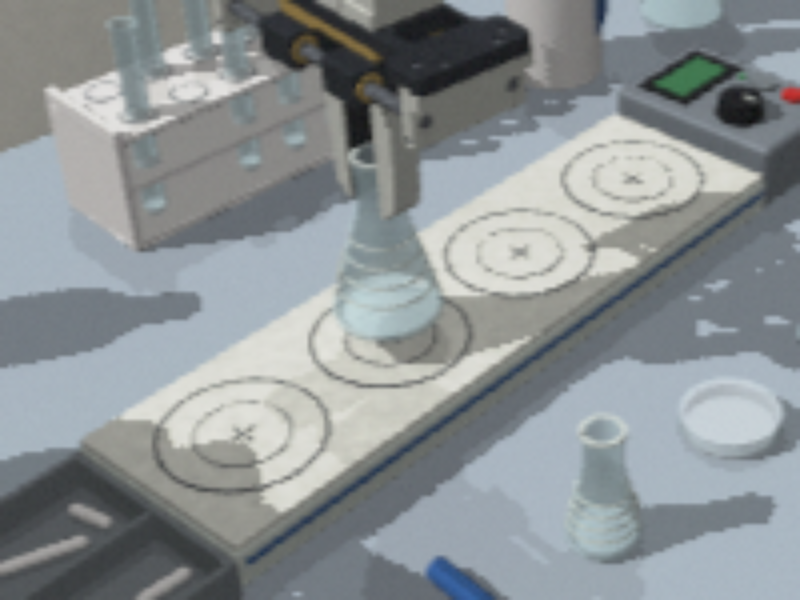

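It hangs about 17 mm above place B and looks centred. Lowering gently.

```bash
python3 -m jog '[{"jaw":0.015,"delta_pos":[0,-0.0005,0.006],"delta_rot":[0,0,0]},{"jaw":0.015,"delta_pos":[0,-0.0005,0.011],"delta_rot":[0,0,0]},{"jaw":0.015,"delta_pos":[0,-0.0005,0.014],"delta_rot":[0,0,0]},{"jaw":0.015,"delta_pos":[0,-0.0005,0.016],"delta_rot":[0,0,0]},{"jaw":0.015,"delta_pos":[0,-0.0005,0.017],"delta_rot":[0,0,0]},{"jaw":0.015,"delta_pos":[0,-0.0005,0.017],"delta_rot":[0,0,0]}]'; python3 -c "
from h import *
plan([607.3,108.9,73])
p,d,X=cloud('side');cv2.imwrite('pics/s7.png',cv2.resize(p[130:280,160:360,::-1],None,fx=4,fy=4))"
```

```text
time: 6.5
tool_pos: [607.5, 108.8, 74.3]
tcp_rot: [3.14, 0.001, -0.0]
ft_force: [-0.1, 1.1, -0.2]
gripper_width: 24.1
t 6.5 at [607.5 108.8  74.3] rpy [ 3.14e+00  1.00e-03 -0.00e+00] w 24.1 F [-0.1  1.1 -0.2] q [-0.42  0.62  0.22  1.96 -0.23  0.59 -0.05]
dpos m [-0.0002 -0.0001  0.0013] drot [ 0.002  0.001 -0.   ]
```

View pics/s7.png

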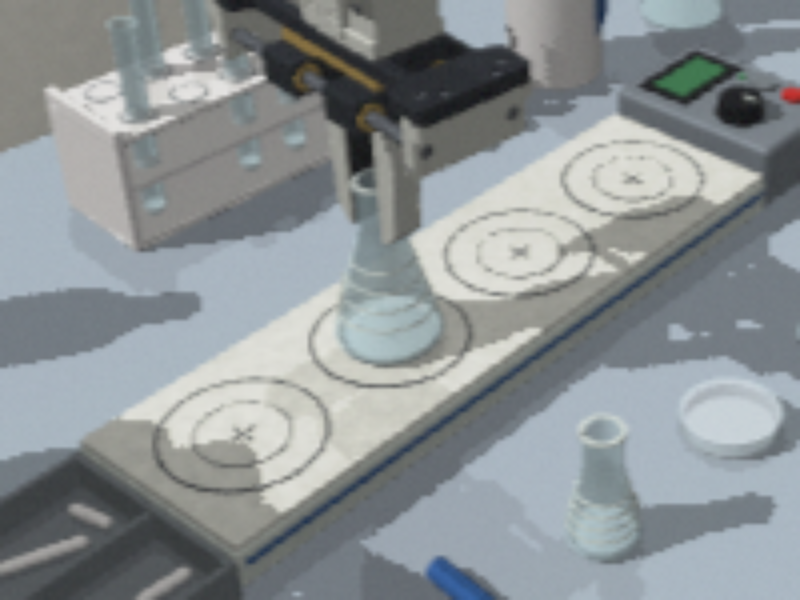

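Nearly down, with about 1 mm to go. I'll ease it down and open.

```bash
python3 -m jog '[{"jaw":0.015,"delta_pos":[0,0,0.001],"delta_rot":[0,0,0]},{"jaw":0.015,"delta_pos":[0,0,0.002],"delta_rot":[0,0,0]},{"jaw":0.015,"delta_pos":[0,0,0.002],"delta_rot":[0,0,0]}]'; python3 -m jog '[{"jaw":0.027,"delta_pos":[0,0,0],"delta_rot":[0,0,0]},{"jaw":0.035,"delta_pos":[0,0,0],"delta_rot":[0,0,0]},{"jaw":0.05,"delta_pos":[0,0,0],"delta_rot":[0,0,0]},{"jaw":0.055,"delta_pos":[0,0,0],"delta_rot":[0,0,0]},{"jaw":0.055,"delta_pos":[0,0,-0.015],"delta_rot":[0,0,0]},{"jaw":0.055,"delta_pos":[0,0,-0.045],"delta_rot":[0,0,0]},{"jaw":0.055,"delta_pos":[0,0,-0.085],"delta_rot":[0,0,0]},{"jaw":0.055,"delta_pos":[0,0,-0.12],"delta_rot":[0,0,0]}]'; python3 -c "
from h import *
plan([428,109.5,125])
p,d,X=cloud('side');cv2.imwrite('pics/s8.png',p[:,:,::-1])"
```

```text
time: 6.92
tool_pos: [607.6, 108.8, 72.8]
tcp_rot: [3.14, 0.0, -0.0]
ft_force: [-0.8, -0.8, 3.8]
gripper_width: 24.0
time: 7.92
tool_pos: [607.9, 108.9, 195.2]
tcp_rot: [3.14, -0.001, -0.001]
ft_force: [0.1, 0.7, -0.3]
gripper_width: 55.0
t 7.92 at [607.9 108.9 195.2] rpy [ 3.14e+00 -1.00e-03 -1.00e-03] w 55.0 F [ 0.1  0.7 -0.3] q [-0.46  0.47  0.28  1.86 -0.17  0.84 -0.1 ]
dpos m [-0.1799 -0.0006  0.07  ] drot [ 0.001 -0.001 -0.001]
```

View pics/s8.png

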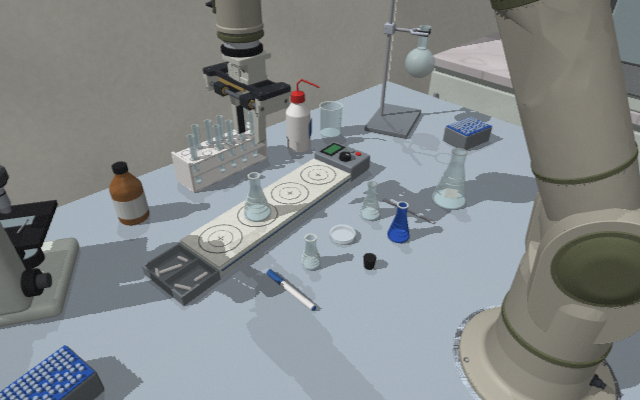

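flask_100 stands on B. Next is flask_25 at (428.5,109.3), with reported TCP z ≈ 13.

```bash
python3 -m jog '[{"jaw":0.055,"delta_pos":[-0.02,0,0],"delta_rot":[0,0,0]},{"jaw":0.055,"delta_pos":[-0.06,0,0],"delta_rot":[0,0,0]},{"jaw":0.055,"delta_pos":[-0.1,0,0.01],"delta_rot":[0,0,0]},{"jaw":0.055,"delta_pos":[-0.14,0,0.03],"delta_rot":[0,0,0]},{"jaw":0.05,"delta_pos":[-0.168,-0.0005,0.05],"delta_rot":[0,0,0]},{"jaw":0.05,"delta_pos":[-0.18,-0.0005,0.07],"delta_rot":[0,0,0]},{"jaw":0.05,"delta_pos":[-0.18,-0.0005,0.09],"delta_rot":[0,0,0]},{"jaw":0.05,"delta_pos":[-0.18,-0.0005,0.1],"delta_rot":[0,0,0]}]'; python3 -c "
from h import *
plan([428.3,109,13])
p,d,X=cloud('side');cv2.imwrite('pics/s9.png',cv2.resize(p[150:300,220:420,::-1],None,fx=4,fy=4))"
```

```text
time: 8.98
tool_pos: [429.1, 109.5, 97.8]
tcp_rot: [3.141, -0.005, -0.001]
ft_force: [0.2, 0.0, 0.3]
gripper_width: 50.1
t 8.97 at [429.1 109.5  97.8] rpy [ 3.141e+00 -5.000e-03 -1.000e-03] w 50.1 F [0.2 0.  0.3] q [-0.54  0.42  0.21  2.32 -0.22  0.41 -0.14]
dpos m [-0.0013  0.0005  0.0848] drot [ 0.    -0.005 -0.001]
```

View pics/s9.png

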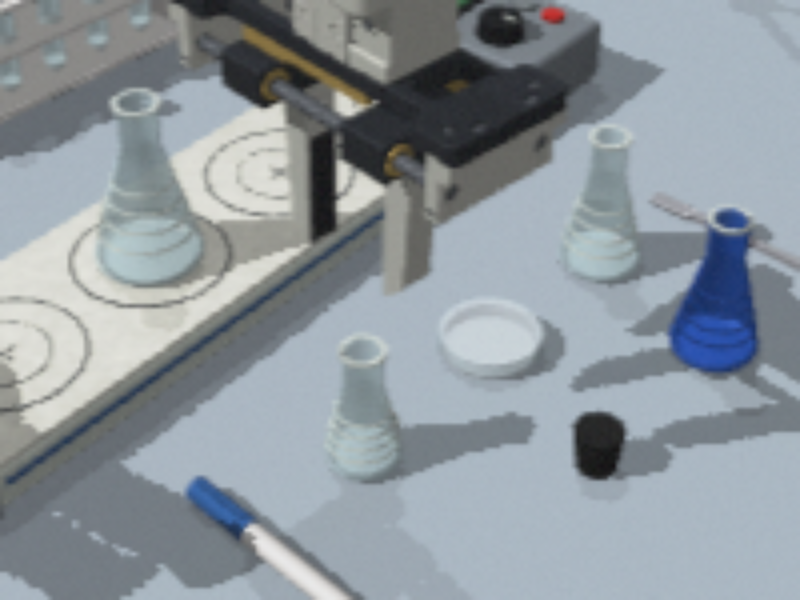

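Fingertips straddle the line above the flask_25 rim (rim at crop (362,350)). Descending.

```bash
python3 -m jog '[{"jaw":0.05,"delta_pos":[-0.001,0,0.02],"delta_rot":[0,-0.005,0]},{"jaw":0.05,"delta_pos":[-0.001,0,0.045],"delta_rot":[0,-0.005,0]},{"jaw":0.05,"delta_pos":[-0.001,0,0.065],"delta_rot":[0,-0.005,0]},{"jaw":0.05,"delta_pos":[-0.001,0,0.078],"delta_rot":[0,-0.005,0]},{"jaw":0.05,"delta_pos":[-0.001,0,0.084],"delta_rot":[0,-0.005,0]},{"jaw":0.05,"delta_pos":[-0.001,0,0.084],"delta_rot":[0,-0.005,0]}]'; python3 -c "
from h import *
plan([428.3,109,13])
p,d,X=cloud('side');cv2.imwrite('pics/s10.png',cv2.resize(p[150:300,220:420,::-1],None,fx=4,fy=4))
p,d,X=cloud('top');cv2.imwrite('pics/t10.png',cv2.resize(p[120:270,180:380,::-1],None,fx=4,fy=4))"
```

```text
time: 9.78
tool_pos: [428.7, 109.4, 13.2]
tcp_rot: [3.141, 0.001, -0.001]
ft_force: [-0.9, 0.7, 0.2]
gripper_width: 50.1
t 9.78 at [428.7 109.4  13.2] rpy [ 3.141e+00  1.000e-03 -1.000e-03] w 50.1 F [-0.9  0.7  0.2] q [-0.44  0.59  0.09  2.38 -0.28  0.18 -0.09]
dpos m [-0.0004  0.0004  0.0002] drot [ 0.001  0.001 -0.001]
```

View pics/s10.png

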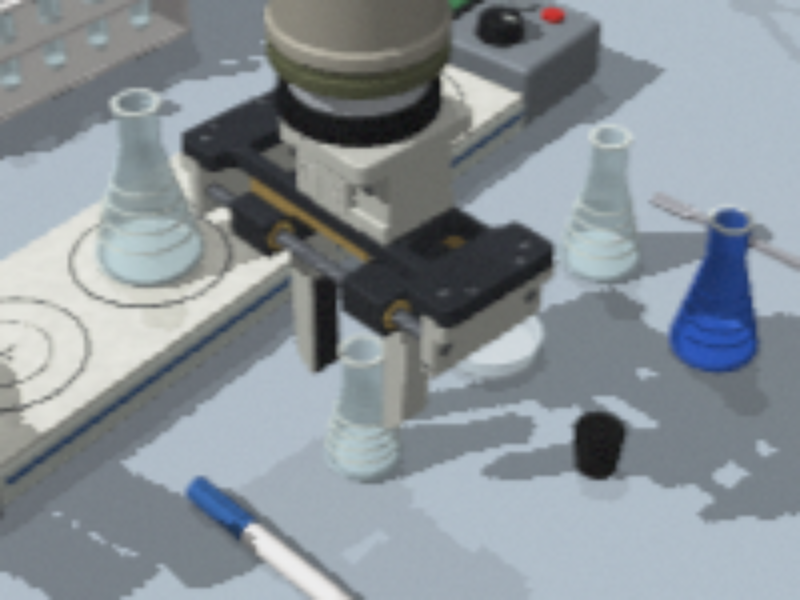

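View pics/t10.png

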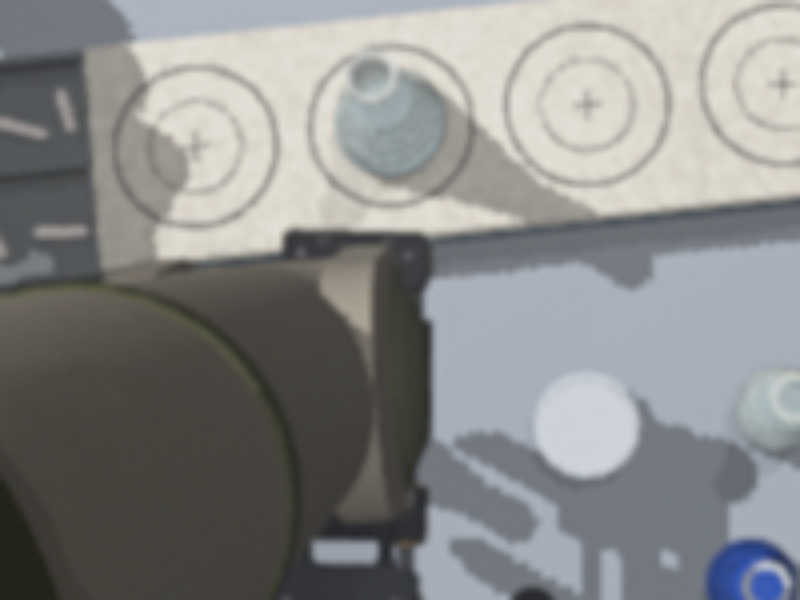

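flask_25's neck is between the pads, and flask_100 sits centred on B. Closing.

```bash
python3 -m jog '[{"jaw":0.04,"delta_pos":[0,0,0],"delta_rot":[0,0,0]},{"jaw":0.03,"delta_pos":[0,0,0],"delta_rot":[0,0,0]},{"jaw":0.02,"delta_pos":[0,0,0],"delta_rot":[0,0,0]},{"jaw":0.014,"delta_pos":[0,0,0],"delta_rot":[0,0,0]},{"jaw":0.014,"delta_pos":[0,0,0],"delta_rot":[0,0,0]},{"jaw":0.014,"delta_pos":[0,0,0],"delta_rot":[0,0,0]}]' 8; python3 -c "
from h import *
plan([635.8,-108.1,130])"
```

```text
time: 10.62
tool_pos: [428.8, 109.4, 13.6]
tcp_rot: [3.141, -0.0, -0.001]
ft_force: [-0.9, -0.7, 0.5]
gripper_width: 21.9
t 10.62 at [428.8 109.4  13.6] rpy [ 3.141e+00 -0.000e+00 -1.000e-03] w 21.9 F [-0.9 -0.7  0.5] q [-0.44  0.59  0.09  2.38 -0.28  0.18 -0.09]
dpos m [ 0.2072  0.2174 -0.1163] drot [ 0.    -0.    -0.001]
```

```bash
python3 -m jog '[{"jaw":0.014,"delta_pos":[0,0,-0.01],"delta_rot":[0,0,0]},{"jaw":0.014,"delta_pos":[0,0,-0.03],"delta_rot":[0,0,0]},{"jaw":0.014,"delta_pos":[0.01,0.01,-0.055],"delta_rot":[0,0,0]},{"jaw":0.014,"delta_pos":[0.03,0.03,-0.075],"delta_rot":[0,0,0]},{"jaw":0.014,"delta_pos":[0.055,0.058,-0.085],"delta_rot":[0,0,0]},{"jaw":0.014,"delta_pos":[0.085,0.089,-0.085],"delta_rot":[0,0,0]},{"jaw":0.014,"delta_pos":[0.11,0.115,-0.085],"delta_rot":[0,0,0]},{"jaw":0.014,"delta_pos":[0.125,0.131,-0.085],"delta_rot":[0,0,0]}]'; python3 -c "
from h import *
plan([635.8,-108.1,60])"
```

```text
time: 11.62
tool_pos: [554.7, -23.1, 99.3]
tcp_rot: [3.141, -0.001, -0.002]
ft_force: [0.1, 0.6, -0.6]
gripper_width: 22.3
t 11.62 at [554.7 -23.1  99.3] rpy [ 3.141e+00 -1.000e-03 -2.000e-03] w 22.3 F [ 0.1  0.6 -0.6] q [-0.2   0.52  0.2   2.08 -0.18  0.56  0.13]
dpos m [0.0813 0.0848 0.0394] drot [ 0.001 -0.001 -0.002]
```

```bash
python3 -m jog '[{"jaw":0.014,"delta_pos":[0.015,0.016,0],"delta_rot":[0,0,0]},{"jaw":0.014,"delta_pos":[0.04,0.041,0],"delta_rot":[0,0,0]},{"jaw":0.014,"delta_pos":[0.06,0.063,0],"delta_rot":[0,0,-0.002]},{"jaw":0.014,"delta_pos":[0.075,0.078,0.01],"delta_rot":[0,0,-0.002]},{"jaw":0.014,"delta_pos":[0.081,0.085,0.025],"delta_rot":[0,0,-0.002]},{"jaw":0.014,"delta_pos":[0.081,0.085,0.038],"delta_rot":[0,0,-0.002]},{"jaw":0.014,"delta_pos":[0.081,0.085,0.038],"delta_rot":[0,0,-0.002]}]'; python3 -c "
from h import *
plan([635.8,-108.1,45.4])
p,d,X=cloud('side');cv2.imwrite('pics/s11.png',cv2.resize(p[100:250,220:420,::-1],None,fx=4,fy=4))"
```

```text
time: 12.5
tool_pos: [633.7, -107.1, 59.6]
tcp_rot: [-3.141, 0.003, 0.001]
ft_force: [0.3, 0.5, 0.9]
gripper_width: 21.9
t 12.5 at [ 633.7 -107.1   59.6] rpy [-3.141e+00  3.000e-03  1.000e-03] w 21.9 F [0.3 0.5 0.9] q [-0.03  0.66  0.17  1.9  -0.19  0.6   0.26]
dpos m [0.0021 0.001  0.0142] drot [-0.     0.003  0.001]
```

View pics/s11.png

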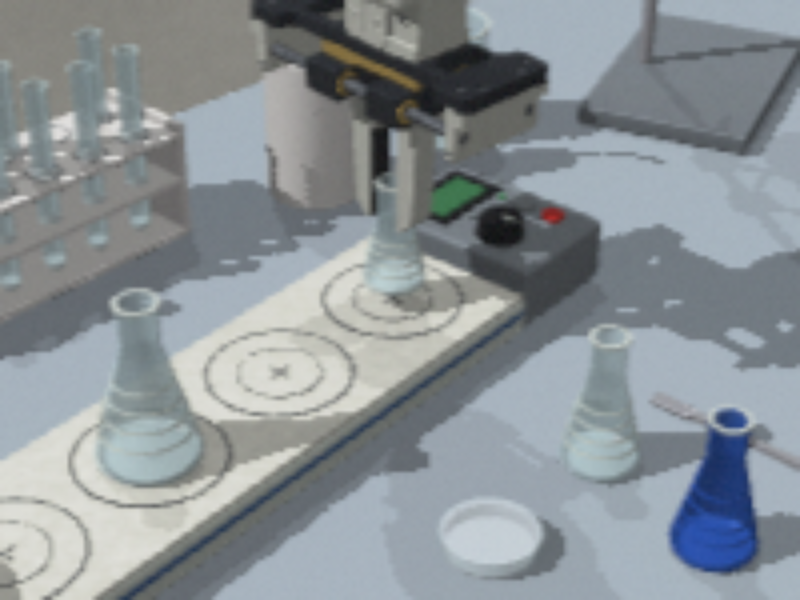

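Above D, upright. Correct +2 mm in x and lower.

```bash
python3 -m jog '[{"jaw":0.014,"delta_pos":[0.001,0.001,0.004],"delta_rot":[0,0,0]},{"jaw":0.014,"delta_pos":[0.002,0.001,0.008],"delta_rot":[0,0.003,0]},{"jaw":0.014,"delta_pos":[0.002,0.001,0.011],"delta_rot":[0,0.003,0]},{"jaw":0.014,"delta_pos":[0.002,0.001,0.013],"delta_rot":[0,0.003,0]},{"jaw":0.014,"delta_pos":[0.002,0.001,0.014],"delta_rot":[0,0.003,0]},{"jaw":0.014,"delta_pos":[0.002,0.001,0.015],"delta_rot":[0,0.003,0]},{"jaw":0.014,"delta_pos":[0.002,0.001,0.015],"delta_rot":[0,0.003,0]}]'; python3 -c "
from h import *
plan([635.8,-108.1,45.4])"
```

```text
time: 13.42
tool_pos: [636.3, -108.3, 45.6]
tcp_rot: [3.142, -0.002, 0.001]
ft_force: [-0.5, 0.9, 1.2]
gripper_width: 21.8
t 13.43 at [ 636.3 -108.3   45.6] rpy [ 3.142e+00 -2.000e-03  1.000e-03] w 21.8 F [-0.5  0.9  1.2] q [-0.03  0.68  0.16  1.9  -0.19  0.57  0.26]
dpos m [-0.0005 -0.0002  0.0002] drot [ 0.    -0.002  0.001]
```

```bash
python3 -m jog '[{"jaw":0.014,"delta_pos":[0,0,0.001],"delta_rot":[0,0,0]},{"jaw":0.014,"delta_pos":[0,0,0.001],"delta_rot":[0,0,0]}]'; python3 -m jog '[{"jaw":0.025,"delta_pos":[0,0,0],"delta_rot":[0,0,0]},{"jaw":0.035,"delta_pos":[0,0,0],"delta_rot":[0,0,0]},{"jaw":0.05,"delta_pos":[0,0,0],"delta_rot":[0,0,0]},{"jaw":0.05,"delta_pos":[0,0,0],"delta_rot":[0,0,0]},{"jaw":0.05,"delta_pos":[0,0,-0.015],"delta_rot":[0,0,0]},{"jaw":0.05,"delta_pos":[0,0,-0.045],"delta_rot":[0,0,0]},{"jaw":0.05,"delta_pos":[0,0,-0.085],"delta_rot":[0,0,0]},{"jaw":0.05,"delta_pos":[0,0,-0.11],"delta_rot":[0,0,0]}]'; python3 -c "
from h import *
plan([454.8,-109.7,110])
p,d,X=cloud('side');cv2.imwrite('pics/s12.png',cv2.resize(p[100:250,220:420,::-1],None,fx=4,fy=4))"
```

```text
time: 13.68
tool_pos: [636.4, -108.3, 45.3]
tcp_rot: [-3.142, -0.002, 0.0]
ft_force: [-2.3, -0.2, 8.2]
gripper_width: 21.8
time: 14.68
tool_pos: [636.8, -108.6, 158.3]
tcp_rot: [3.141, -0.005, 0.0]
ft_force: [0.3, 0.2, 0.5]
gripper_width: 50.0
t 14.68 at [ 636.8 -108.6  158.3] rpy [ 3.141 -0.005  0.   ] w 50.0 F [0.3 0.2 0.5] q [-0.06  0.54  0.21  1.83 -0.15  0.79  0.23]
dpos m [-0.1822  0.0011  0.0475] drot [ 0.    -0.005  0.   ]
```

View pics/s12.png

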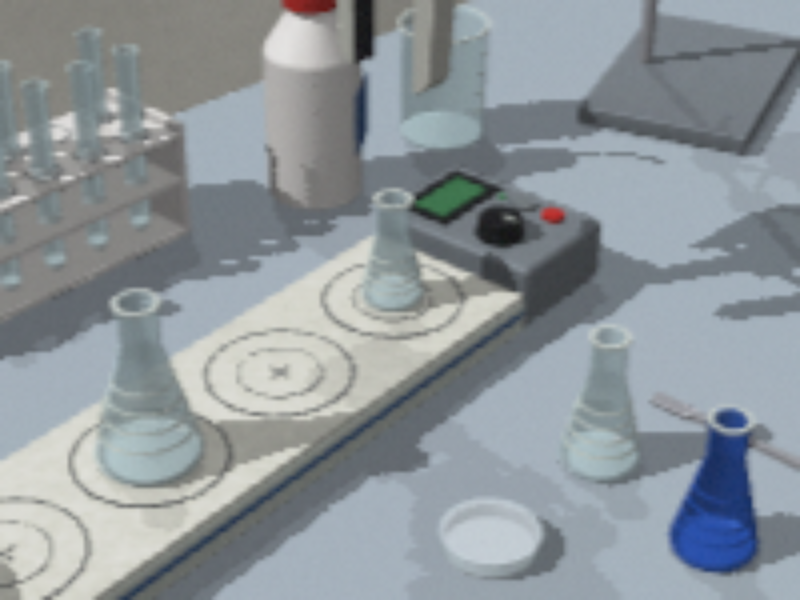

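flask_25 stands on D, centred. Next is flask_50, the clear one at crop (600,450); the blue one at (715,500) is the look-alike. Jaws stay on world x; the blue flask is 97 mm away in x and its top (90) is well below the gripper body.

```bash
python3 -m jog '[{"jaw":0.05,"delta_pos":[-0.02,0,0],"delta_rot":[0,0,0]},{"jaw":0.05,"delta_pos":[-0.06,0,0],"delta_rot":[0,0,0]},{"jaw":0.05,"delta_pos":[-0.1,0,0],"delta_rot":[0,0,0]},{"jaw":0.05,"delta_pos":[-0.14,0.001,0.01],"delta_rot":[0,-0.005,0]},{"jaw":0.05,"delta_pos":[-0.17,0.001,0.025],"delta_rot":[0,-0.005,0]},{"jaw":0.05,"delta_pos":[-0.182,0.001,0.04],"delta_rot":[0,-0.005,0]},{"jaw":0.05,"delta_pos":[-0.182,0.001,0.05],"delta_rot":[0,-0.005,0]},{"jaw":0.05,"delta_pos":[-0.182,0.001,0.05],"delta_rot":[0,-0.005,0]}]'; python3 -c "
from h import *
plan([454.8,-109.7,27])
p,d,X=cloud('side');cv2.imwrite('pics/s13.png',cv2.resize(p[100:250,270:470,::-1],None,fx=4,fy=4))"
```

```text
time: 15.72
tool_pos: [457.3, -109.9, 109.4]
tcp_rot: [3.141, -0.003, 0.0]
ft_force: [0.7, -0.2, 0.8]
gripper_width: 50.0
t 15.72 at [ 457.3 -109.9  109.4] rpy [ 3.141e+00 -3.000e-03  0.000e+00] w 50.0 F [ 0.7 -0.2  0.8] q [-0.02  0.42  0.18  2.25 -0.16  0.47  0.29]
dpos m [-0.0028 -0.0002  0.0824] drot [ 0.    -0.003  0.   ]
```

View pics/s13.png

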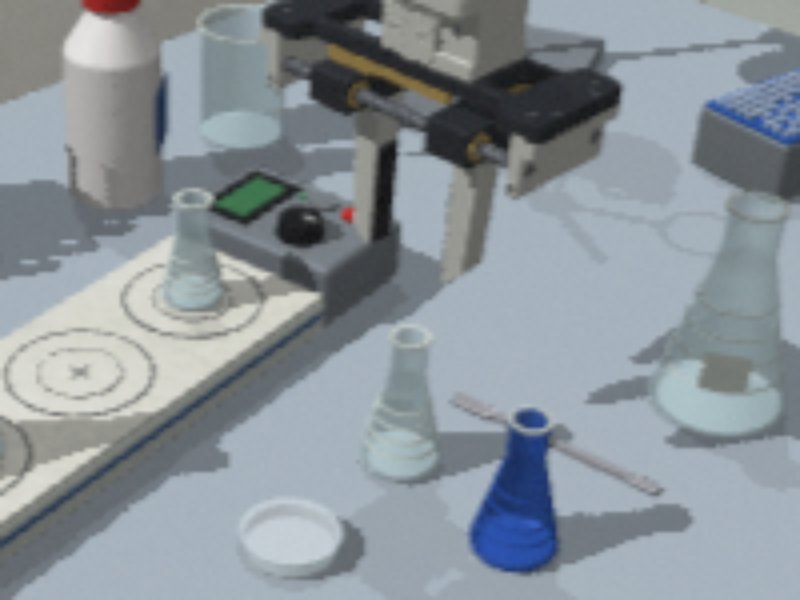

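```bash
python3 -m jog '[{"jaw":0.05,"delta_pos":[-0.002,0,0.018],"delta_rot":[0,-0.003,0]},{"jaw":0.05,"delta_pos":[-0.0025,0,0.042],"delta_rot":[0,-0.003,0]},{"jaw":0.05,"delta_pos":[-0.0025,0,0.062],"delta_rot":[0,-0.003,0]},{"jaw":0.05,"delta_pos":[-0.0025,0,0.076],"delta_rot":[0,-0.003,0]},{"jaw":0.05,"delta_pos":[-0.0025,0,0.082],"delta_rot":[0,-0.003,0]},{"jaw":0.05,"delta_pos":[-0.0025,0,0.082],"delta_rot":[0,-0.003,0]}]'; python3 -c "
from h import *
plan([454.8,-109.7,27])
p,d,X=cloud('side');cv2.imwrite('pics/s14.png',cv2.resize(p[100:250,270:470,::-1],None,fx=4,fy=4))"
```

```text
time: 16.52
tool_pos: [455.5, -110.1, 27.7]
tcp_rot: [3.141, -0.0, 0.0]
ft_force: [0.2, -1.2, 0.7]
gripper_width: 49.7
t 16.52 at [ 455.5 -110.1   27.7] rpy [ 3.141 -0.     0.   ] w 49.7 F [ 0.2 -1.2  0.7] q [ 0.04  0.58  0.1   2.31 -0.22  0.26  0.34]
dpos m [-0.0007 -0.0004  0.0007] drot [ 0. -0.  0.]
```

View pics/s14.png

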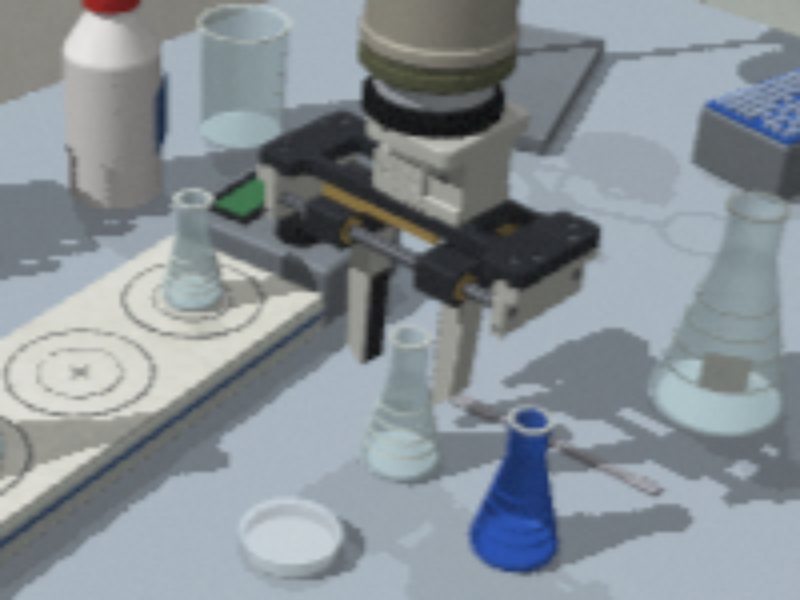

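```bash
python3 -m jog '[{"jaw":0.04,"delta_pos":[0,0,0],"delta_rot":[0,0,0]},{"jaw":0.03,"delta_pos":[0,0,0],"delta_rot":[0,0,0]},{"jaw":0.02,"delta_pos":[0,0,0],"delta_rot":[0,0,0]},{"jaw":0.014,"delta_pos":[0,0,0],"delta_rot":[0,0,0]},{"jaw":0.014,"delta_pos":[0,0,0],"delta_rot":[0,0,0]},{"jaw":0.014,"delta_pos":[0,0,0],"delta_rot":[0,0,0]}]' 8; python3 -c "
from h import *
plan([621.6,0.6,120])"
```

```text
time: 17.32
tool_pos: [455.6, -110.1, 28.0]
tcp_rot: [3.141, -0.001, 0.0]
ft_force: [-0.7, -0.5, 1.2]
gripper_width: 22.0
t 17.32 at [ 455.6 -110.1   28. ] rpy [ 3.141e+00 -1.000e-03  0.000e+00] w 22.0 F [-0.7 -0.5  1.2] q [ 0.04  0.57  0.1   2.31 -0.22  0.26  0.34]
dpos m [ 0.1661 -0.1106 -0.0919] drot [ 0.001 -0.001  0.   ]
```

```bash
python3 -m jog '[{"jaw":0.014,"delta_pos":[0,0,-0.01],"delta_rot":[0,0,0]},{"jaw":0.014,"delta_pos":[0,0,-0.03],"delta_rot":[0,0,0]},{"jaw":0.014,"delta_pos":[0.005,-0.008,-0.055],"delta_rot":[0,0,0]},{"jaw":0.014,"delta_pos":[0.015,-0.025,-0.075],"delta_rot":[0,0,0]},{"jaw":0.014,"delta_pos":[0.035,-0.05,-0.085],"delta_rot":[0,0,0]},{"jaw":0.014,"delta_pos":[0.06,-0.075,-0.085],"delta_rot":[0,0,0]},{"jaw":0.014,"delta_pos":[0.085,-0.095,-0.085],"delta_rot":[0,0,0]},{"jaw":0.014,"delta_pos":[0.1,-0.105,-0.085],"delta_rot":[0,0,0]}]'; python3 -c "
from h import *
plan([621.6,0.6,75])
p,d,X=cloud('side');cv2.imwrite('pics/s15.png',cv2.resize(p[100:250,220:420,::-1],None,fx=4,fy=4))"
```

```text
time: 18.32
tool_pos: [556.5, -3.7, 113.5]
tcp_rot: [3.141, -0.002, 0.002]
ft_force: [-0.2, -0.5, -1.0]
gripper_width: 21.8
t 18.32 at [556.5  -3.7 113.5] rpy [ 3.141e+00 -2.000e-03  2.000e-03] w 21.8 F [-0.2 -0.5 -1. ] q [-0.25  0.5   0.22  2.07 -0.19  0.59  0.1 ]
dpos m [ 0.065  -0.0042  0.0386] drot [ 0.    -0.002  0.002]
```

View pics/s15.png

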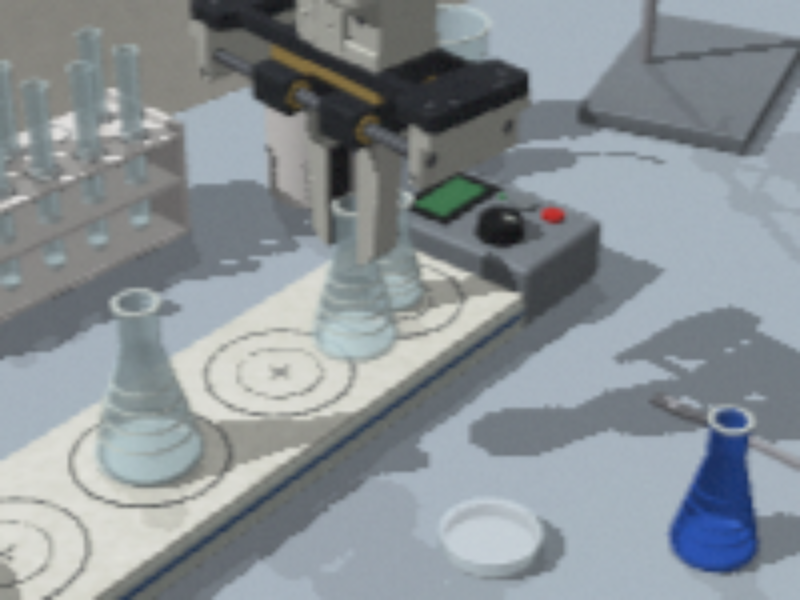

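The correct flask is held upright. Continue to C.

```bash
python3 -m jog '[{"jaw":0.014,"delta_pos":[0.015,-0.001,0],"delta_rot":[0,0,0]},{"jaw":0.014,"delta_pos":[0.035,-0.003,0],"delta_rot":[0,0,0]},{"jaw":0.014,"delta_pos":[0.055,-0.004,0.005],"delta_rot":[0,0,0.002]},{"jaw":0.014,"delta_pos":[0.065,-0.004,0.018],"delta_rot":[0,0,0.002]},{"jaw":0.014,"delta_pos":[0.065,-0.004,0.032],"delta_rot":[0,0,0.002]},{"jaw":0.014,"delta_pos":[0.065,-0.004,0.042],"delta_rot":[0,0,0.002]},{"jaw":0.014,"delta_pos":[0.065,-0.004,0.045],"delta_rot":[0,0,0.002]},{"jaw":0.014,"delta_pos":[0.065,-0.004,0.045],"delta_rot":[0,0,0.002]}]'; python3 -c "
from h import *
plan([621.6,0.5,60])
p,d,X=cloud('side');cv2.imwrite('pics/s16.png',cv2.resize(p[100:250,220:420,::-1],None,fx=4,fy=4))"
```

```text
time: 19.38
tool_pos: [622.9, 1.3, 68.4]
tcp_rot: [-3.142, -0.002, 0.0]
ft_force: [0.4, -0.8, -0.2]
gripper_width: 21.7
t 19.38 at [622.9   1.3  68.4] rpy [-3.142e+00 -2.000e-03  0.000e+00] w 21.7 F [ 0.4 -0.8 -0.2] q [-0.22  0.63  0.2   1.95 -0.21  0.58  0.11]
dpos m [-0.0013  0.0008  0.0084] drot [-0.    -0.002  0.   ]
```

View pics/s16.png

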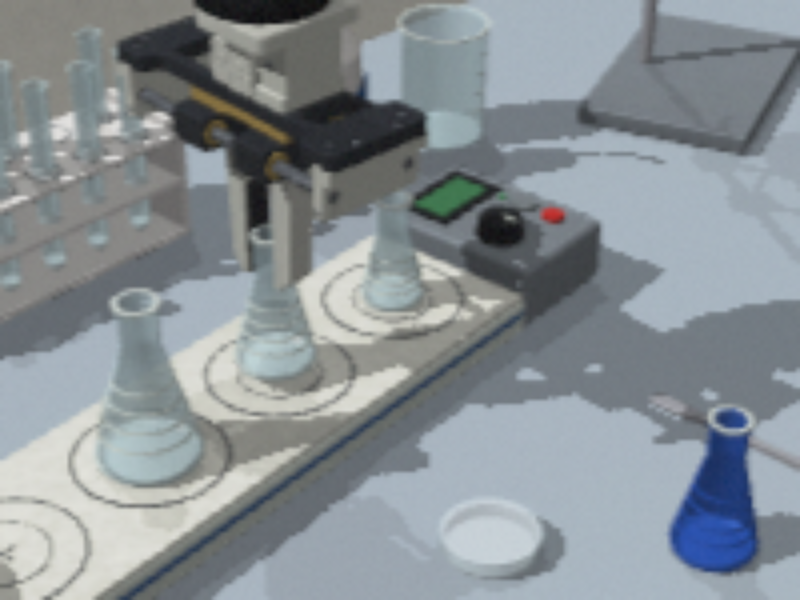

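```bash
python3 -m jog '[{"jaw":0.014,"delta_pos":[-0.001,0.001,0.003],"delta_rot":[0,0,0]},{"jaw":0.014,"delta_pos":[-0.001,0.001,0.005],"delta_rot":[0,0,0]},{"jaw":0.014,"delta_pos":[-0.001,0.001,0.007],"delta_rot":[0,0,0]},{"jaw":0.014,"delta_pos":[-0.001,0.001,0.008],"delta_rot":[0,0,0]},{"jaw":0.014,"delta_pos":[-0.001,0.001,0.009],"delta_rot":[0,0,0]},{"jaw":0.014,"delta_pos":[-0.001,0.001,0.009],"delta_rot":[0,0,0]}]'
```

```text
time: 20.18
tool_pos: [622.3, 0.4, 60.0]
tcp_rot: [-3.141, -0.003, 0.0]
ft_force: [-1.0, 0.1, 2.1]
gripper_width: 22.1
```

```bash
python3 -m jog '[{"jaw":0.014,"delta_pos":[0,0,0.001],"delta_rot":[0,0,0]},{"jaw":0.014,"delta_pos":[0,0,0.001],"delta_rot":[0,0,0]}]'; python3 -m jog '[{"jaw":0.025,"delta_pos":[0,0,0],"delta_rot":[0,0,0]},{"jaw":0.035,"delta_pos":[0,0,0],"delta_rot":[0,0,0]},{"jaw":0.05,"delta_pos":[0,0,0],"delta_rot":[0,0,0]},{"jaw":0.05,"delta_pos":[0,0,0],"delta_rot":[0,0,0]},{"jaw":0.05,"delta_pos":[0,0,-0.015],"delta_rot":[0,0,0]},{"jaw":0.055,"delta_pos":[0,0,-0.045],"delta_rot":[0,0,0]},{"jaw":0.065,"delta_pos":[0,0,-0.085],"delta_rot":[0,0,0]},{"jaw":0.065,"delta_pos":[0,0,-0.13],"delta_rot":[0,0,0]}]'; python3 -c "
from h import *
plan([357.8,-302.4,190])
p,d,X=cloud('side');cv2.imwrite('pics/s17.png',cv2.resize(p[100:250,220:420,::-1],None,fx=4,fy=4))"
```

```text
time: 20.42
tool_pos: [622.4, 0.4, 59.8]
tcp_rot: [-3.141, -0.004, 0.0]
ft_force: [-3.0, 0.1, 9.2]
gripper_width: 21.6
time: 21.42
tool_pos: [621.7, 0.2, 191.7]
tcp_rot: [-3.141, -0.003, 0.0]
ft_force: [0.8, -0.3, 0.3]
gripper_width: 64.5
t 21.43 at [6.217e+02 2.000e-01 1.917e+02] rpy [-3.141e+00 -3.000e-03  0.000e+00] w 64.5 F [ 0.8 -0.3  0.3] q [-0.27  0.47  0.26  1.85 -0.16  0.83  0.07]
dpos m [-0.2639  0.3026  0.0007] drot [-0.    -0.003  0.   ]
```

View pics/s17.png

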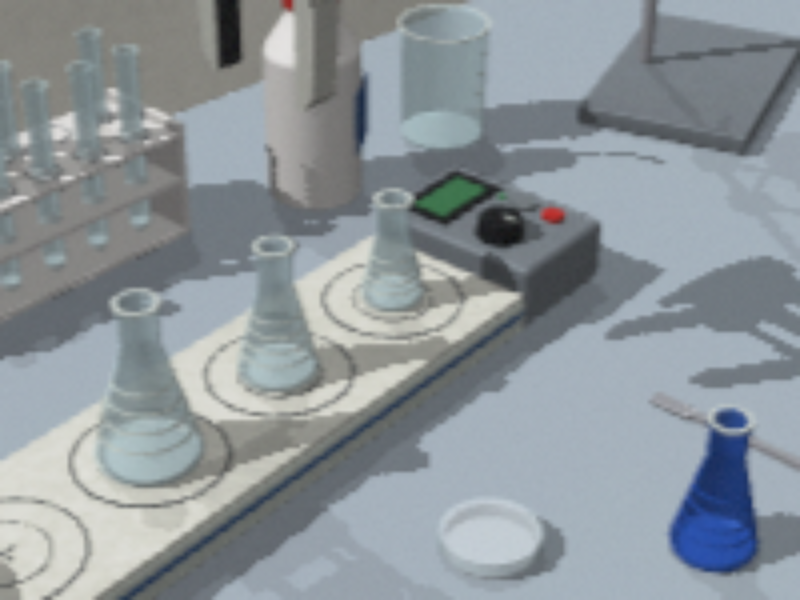

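Three are placed. Now flask_250, the only clear one left, at (357.8,-302.4).

```bash
python3 -m jog '[{"jaw":0.07,"delta_pos":[-0.02,0.023,0],"delta_rot":[0,0,0]},{"jaw":0.07,"delta_pos":[-0.055,0.063,0],"delta_rot":[0,0,0]},{"jaw":0.07,"delta_pos":[-0.092,0.105,0],"delta_rot":[0,0,0]},{"jaw":0.07,"delta_pos":[-0.13,0.148,0],"delta_rot":[0,0,0]},{"jaw":0.07,"delta_pos":[-0.168,0.192,0],"delta_rot":[0,0,0]},{"jaw":0.07,"delta_pos":[-0.205,0.235,0],"delta_rot":[0,0,0]},{"jaw":0.07,"delta_pos":[-0.24,0.275,0],"delta_rot":[0,0,0]},{"jaw":0.07,"delta_pos":[-0.259,0.297,0],"delta_rot":[0,0,0]}]'; python3 -c "
from h import *
plan([357.8,-302.4,130])
p,d,X=cloud('side');cv2.imwrite('pics/s18.png',p[:,:,::-1])"
```

```text
time: 22.48
tool_pos: [361.9, -299.0, 194.9]
tcp_rot: [-3.141, -0.011, -0.005]
ft_force: [-0.6, -0.3, -0.2]
gripper_width: 70.1
t 22.48 at [ 361.9 -299.   194.9] rpy [-3.141 -0.011 -0.005] w 70.1 F [-0.6 -0.3 -0.2] q [ 0.33  0.29  0.31  2.18 -0.15  0.69  0.74]
dpos m [-0.0048  0.0035  0.0648] drot [-0.001 -0.011 -0.005]
```

View pics/s18.png

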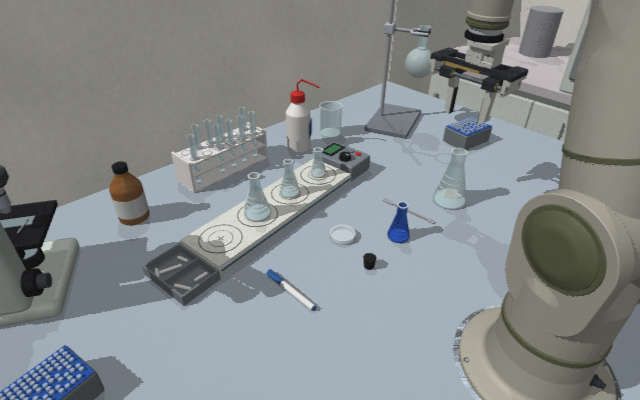

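```bash
python3 -m jog '[{"jaw":0.07,"delta_pos":[-0.002,0.002,0.015],"delta_rot":[0,-0.005,-0.003]},{"jaw":0.07,"delta_pos":[-0.0045,0.0035,0.035],"delta_rot":[0,-0.011,-0.005]},{"jaw":0.07,"delta_pos":[-0.0045,0.0035,0.055],"delta_rot":[0,-0.011,-0.005]},{"jaw":0.07,"delta_pos":[-0.0045,0.0035,0.064],"delta_rot":[0,-0.011,-0.005]},{"jaw":0.07,"delta_pos":[-0.0045,0.0035,0.064],"delta_rot":[0,-0.011,-0.005]}]'; python3 -c "
from h import *
plan([357.8,-302.4,75])
p,d,X=cloud('side');cv2.imwrite('pics/s19.png',cv2.resize(p[80:230,360:560,::-1],None,fx=4,fy=4))"
```

```text
time: 23.15
tool_pos: [355.8, -304.0, 130.2]
tcp_rot: [-3.141, 0.002, -0.001]
ft_force: [0.1, 0.1, 0.1]
gripper_width: 70.2
t 23.15 at [ 355.8 -304.   130.2] rpy [-3.141e+00  2.000e-03 -1.000e-03] w 70.2 F [0.1 0.1 0.1] q [ 0.38  0.39  0.27  2.24 -0.2   0.53  0.81]
dpos m [ 0.0022 -0.0015  0.0552] drot [-0.001  0.002 -0.001]
```

View pics/s19.png

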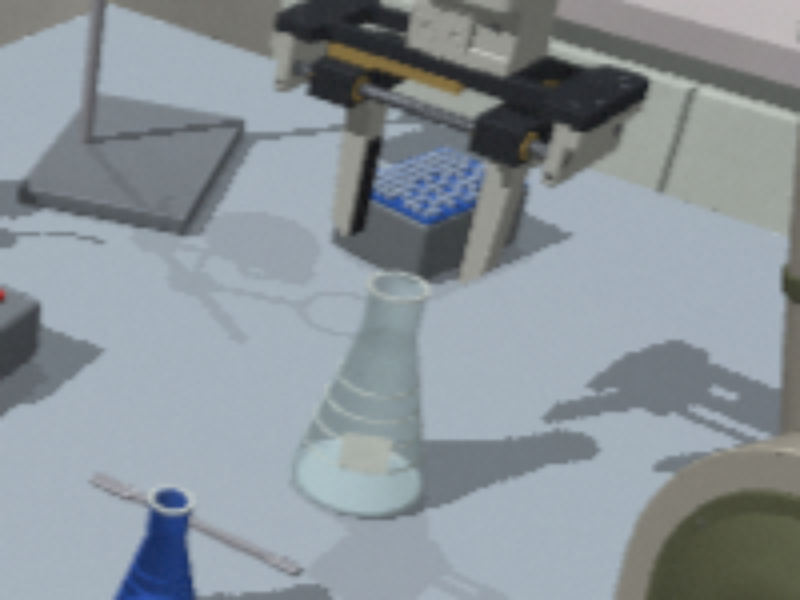

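Tips are centred over the rim, with x +2 mm and y −1.5 mm to correct. Descend to reported 75.

```bash
python3 -m jog '[{"jaw":0.07,"delta_pos":[0.002,-0.0015,0.01],"delta_rot":[0,0,0]},{"jaw":0.07,"delta_pos":[0.002,-0.0015,0.027],"delta_rot":[0,0,0]},{"jaw":0.07,"delta_pos":[0.002,-0.0015,0.042],"delta_rot":[0,0,0]},{"jaw":0.07,"delta_pos":[0.002,-0.0015,0.051],"delta_rot":[0,0,0]},{"jaw":0.07,"delta_pos":[0.002,-0.0015,0.055],"delta_rot":[0,0,0]},{"jaw":0.07,"delta_pos":[0.002,-0.0015,0.055],"delta_rot":[0,0,0]}]'; python3 -c "
from h import *
plan([357.8,-302.4,75])
p,d,X=cloud('side');cv2.imwrite('pics/s20.png',cv2.resize(p[80:230,360:560,::-1],None,fx=4,fy=4))"
```

```text
time: 23.95
tool_pos: [358.0, -302.8, 75.8]
tcp_rot: [-3.141, 0.001, -0.002]
ft_force: [0.3, -0.3, -0.1]
gripper_width: 69.9
t 23.95 at [ 358.  -302.8   75.8] rpy [-3.141e+00  1.000e-03 -2.000e-03] w 69.9 F [ 0.3 -0.3 -0.1] q [ 0.43  0.49  0.21  2.28 -0.26  0.39  0.85]
dpos m [-0.0002 -0.0004  0.0008] drot [-0.     0.001 -0.002]
```

View pics/s20.png

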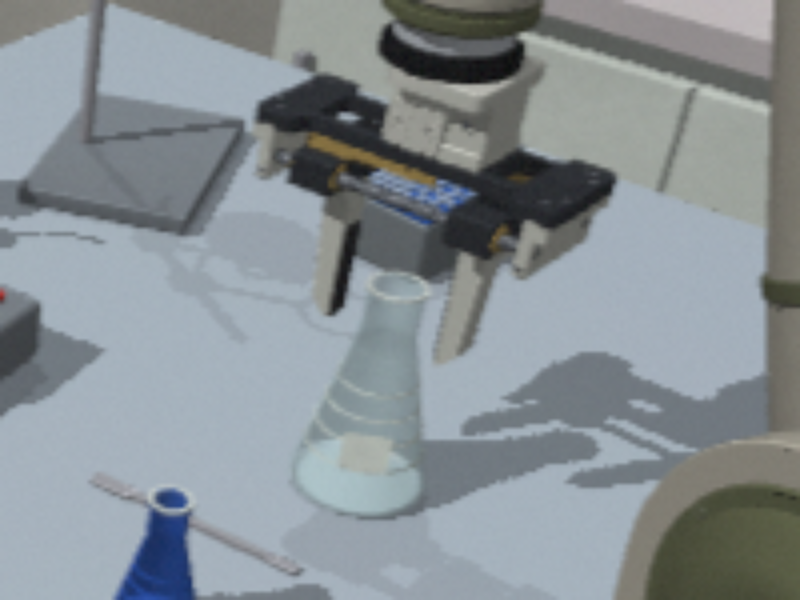

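The neck is between the fingers. Closing at 15 N.

```bash
python3 -m jog '[{"jaw":0.055,"delta_pos":[0,0,0],"delta_rot":[0,0,0]},{"jaw":0.042,"delta_pos":[0,0,0],"delta_rot":[0,0,0]},{"jaw":0.034,"delta_pos":[0,0,0],"delta_rot":[0,0,0]},{"jaw":0.025,"delta_pos":[0,0,0],"delta_rot":[0,0,0]},{"jaw":0.025,"delta_pos":[0,0,0],"delta_rot":[0,0,0]},{"jaw":0.025,"delta_pos":[0,0,0],"delta_rot":[0,0,0]}]' 15; python3 -c "
from h import *
plan([593.1,219.2,180])"
```

```text
time: 24.75
tool_pos: [358.1, -302.9, 76.0]
tcp_rot: [-3.141, 0.001, -0.002]
ft_force: [-0.1, 1.4, 1.0]
gripper_width: 33.9
t 24.75 at [ 358.1 -302.9   76. ] rpy [-3.141e+00  1.000e-03 -2.000e-03] w 33.9 F [-0.1  1.4  1. ] q [ 0.43  0.49  0.21  2.28 -0.26  0.39  0.85]
dpos m [ 0.2339 -0.5226 -0.1041] drot [-0.     0.001 -0.002]
```

```bash
python3 -m jog '[{"jaw":0.025,"delta_pos":[0,0,-0.01],"delta_rot":[0,0,0]},{"jaw":0.025,"delta_pos":[0,0,-0.03],"delta_rot":[0,0,0]},{"jaw":0.025,"delta_pos":[0.003,0,-0.055],"delta_rot":[0,0,0]},{"jaw":0.025,"delta_pos":[0.01,-0.01,-0.08],"delta_rot":[0,0,0]},{"jaw":0.025,"delta_pos":[0.02,-0.03,-0.1],"delta_rot":[0,0,0]},{"jaw":0.025,"delta_pos":[0.035,-0.06,-0.11],"delta_rot":[0,0,0]},{"jaw":0.025,"delta_pos":[0.05,-0.095,-0.11],"delta_rot":[0,0,0]},{"jaw":0.025,"delta_pos":[0.06,-0.12,-0.11],"delta_rot":[0,0,0]}]'; python3 -c "
from h import *
plan([490,60,180])
p,d,X=cloud('side');cv2.imwrite('pics/s21.png',p[:,:,::-1])"
```

```text
time: 25.75
tool_pos: [418.9, -181.6, 186.7]
tcp_rot: [-3.141, 0.0, -0.001]
ft_force: [0.6, 0.2, -1.2]
gripper_width: 33.7
t 25.75 at [ 418.9 -181.6  186.7] rpy [-3.141e+00  0.000e+00 -1.000e-03] w 33.7 F [ 0.6  0.2 -1.2] q [ 0.04  0.29  0.31  2.2  -0.14  0.67  0.45]
dpos m [ 0.0709 -0.2416  0.0068] drot [-0.     0.    -0.001]
```

View pics/s21.png

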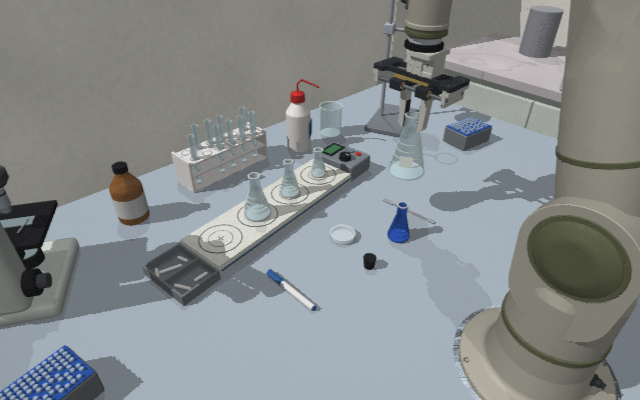

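Flask_250 is held upright about 110 mm up. Carry along in front of the stirrer.

```bash
python3 -m jog '[{"jaw":0.025,"delta_pos":[0.006,-0.02,0],"delta_rot":[0,0,0]},{"jaw":0.025,"delta_pos":[0.018,-0.055,0],"delta_rot":[0,0,0]},{"jaw":0.025,"delta_pos":[0.03,-0.095,0],"delta_rot":[0,0,0]},{"jaw":0.025,"delta_pos":[0.043,-0.14,0],"delta_rot":[0,0,0]},{"jaw":0.025,"delta_pos":[0.052,-0.185,0],"delta_rot":[0,0,0]},{"jaw":0.025,"delta_pos":[0.058,-0.225,0],"delta_rot":[0,0,0]},{"jaw":0.025,"delta_pos":[0.061,-0.255,0],"delta_rot":[0,0,0]},{"jaw":0.025,"delta_pos":[0.062,-0.27,0],"delta_rot":[0,0,0]}]'; python3 -c "
from h import *
plan([593.1,219.2,180])"
```

```text
time: 26.8
tool_pos: [481.4, 92.7, 187.2]
tcp_rot: [-3.14, 0.0, 0.004]
ft_force: [0.1, 0.6, -1.3]
gripper_width: 33.5
t 26.8 at [481.4  92.7 187.2] rpy [-3.14   0.     0.004] w 33.5 F [ 0.1  0.6 -1.3] q [-0.49  0.32  0.25  2.13 -0.12  0.7  -0.16]
dpos m [ 0.1122 -0.1261  0.0074] drot [-0.002  0.     0.004]
```

```bash
python3 -m jog '[{"jaw":0.025,"delta_pos":[0.002,-0.02,0],"delta_rot":[0,0,0]},{"jaw":0.025,"delta_pos":[0.01,-0.055,0],"delta_rot":[0,0,0]},{"jaw":0.025,"delta_pos":[0.025,-0.09,0],"delta_rot":[0,0,0.004]},{"jaw":0.025,"delta_pos":[0.05,-0.115,0],"delta_rot":[0,0,0.004]},{"jaw":0.025,"delta_pos":[0.08,-0.124,0.01],"delta_rot":[0,0,0.004]},{"jaw":0.025,"delta_pos":[0.102,-0.126,0.025],"delta_rot":[0,0,0.004]},{"jaw":0.025,"delta_pos":[0.112,-0.126,0.04],"delta_rot":[0,0,0.004]},{"jaw":0.025,"delta_pos":[0.112,-0.126,0.05],"delta_rot":[0,0,0.004]}]'; python3 -c "
from h import *
plan([593.1,219.2,108])
p,d,X=cloud('side');cv2.imwrite('pics/s22.png',cv2.resize(p[130:280,120:320,::-1],None,fx=4,fy=4))"
```

```text
time: 27.8
tool_pos: [592.6, 218.1, 136.3]
tcp_rot: [-3.141, 0.002, -0.001]
ft_force: [-1.3, -0.5, -0.6]
gripper_width: 33.6
t 27.8 at [592.6 218.1 136.3] rpy [-3.141e+00  2.000e-03 -1.000e-03] w 33.6 F [-1.3 -0.5 -0.6] q [-0.58  0.55  0.21  1.88 -0.17  0.73 -0.28]
dpos m [ 0.0005 -0.0011  0.0283] drot [-0.001  0.002 -0.001]
```

View pics/s22.png

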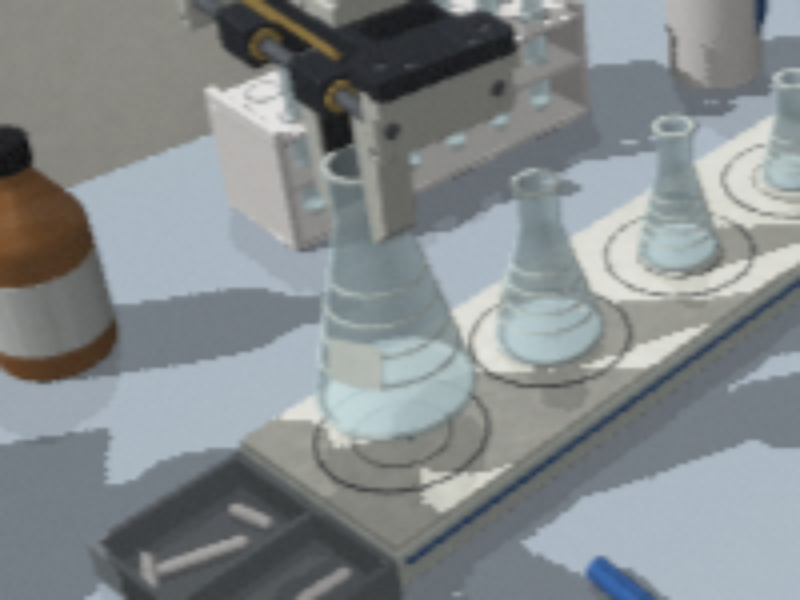

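```bash
python3 -m jog '[{"jaw":0.025,"delta_pos":[0.0005,-0.001,0.007],"delta_rot":[0,0,0]},{"jaw":0.025,"delta_pos":[0.0005,-0.001,0.014],"delta_rot":[0,0,0]},{"jaw":0.025,"delta_pos":[0.0005,-0.001,0.02],"delta_rot":[0,0,0]},{"jaw":0.025,"delta_pos":[0.0005,-0.001,0.024],"delta_rot":[0,0,0]},{"jaw":0.025,"delta_pos":[0.0005,-0.001,0.0265],"delta_rot":[0,0,0]},{"jaw":0.025,"delta_pos":[0.0005,-0.001,0.028],"delta_rot":[0,0,0]},{"jaw":0.025,"delta_pos":[0.0005,-0.001,0.028],"delta_rot":[0,0,0]}]'; python3 -c "
from h import *
plan([593.1,219.2,108])
p,d,X=cloud('side');cv2.imwrite('pics/s23.png',cv2.resize(p[130:280,120:320,::-1],None,fx=4,fy=4))"
```

```text
time: 28.72
tool_pos: [591.9, 219.2, 108.2]
tcp_rot: [-3.141, 0.003, -0.001]
ft_force: [-2.3, -0.7, 5.6]
gripper_width: 33.8
t 28.73 at [591.9 219.2 108.2] rpy [-3.141e+00  3.000e-03 -1.000e-03] w 33.8 F [-2.3 -0.7  5.6] q [-0.58  0.58  0.2   1.9  -0.18  0.68 -0.27]
dpos m [0.0012 0.     0.0002] drot [-0.001  0.003 -0.001]
```

View pics/s23.png

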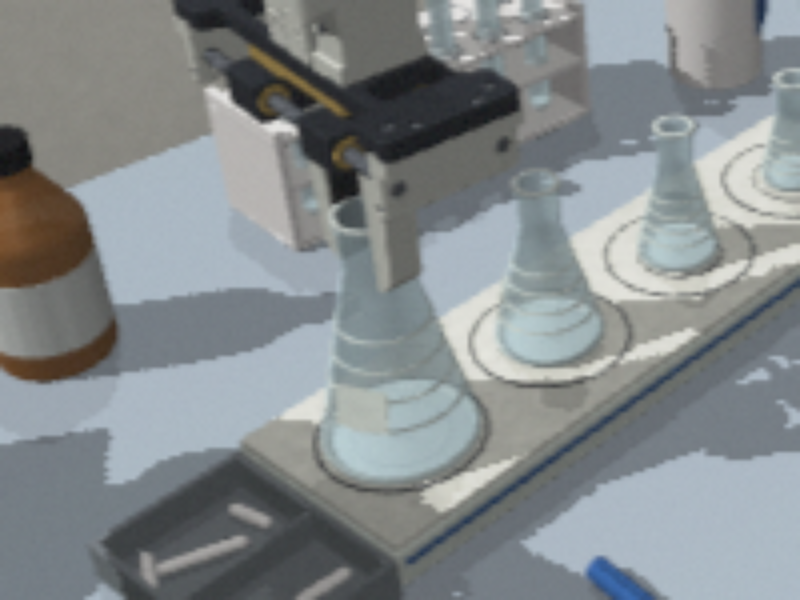

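In contact (5.6 N) and centred in its ring. Release and retreat.

```bash
python3 -m jog '[{"jaw":0.037,"delta_pos":[0,0,0],"delta_rot":[0,0,0]},{"jaw":0.045,"delta_pos":[0,0,0],"delta_rot":[0,0,0]},{"jaw":0.06,"delta_pos":[0,0,0],"delta_rot":[0,0,0]},{"jaw":0.065,"delta_pos":[0,0,0],"delta_rot":[0,0,0]},{"jaw":0.065,"delta_pos":[0,0,-0.015],"delta_rot":[0,0,0]},{"jaw":0.065,"delta_pos":[0,0,-0.045],"delta_rot":[0,0,0]},{"jaw":0.065,"delta_pos":[0,0,-0.085],"delta_rot":[0,0,0]},{"jaw":0.065,"delta_pos":[0,0,-0.12],"delta_rot":[0,0,0]}]'; python3 -m jog '[{"jaw":0.065,"delta_pos":[-0.03,0,0],"delta_rot":[0,0,0]},{"jaw":0.065,"delta_pos":[-0.07,0,0],"delta_rot":[0,0,0]},{"jaw":0.065,"delta_pos":[-0.11,0,0],"delta_rot":[0,0,0]},{"jaw":0.065,"delta_pos":[-0.14,-0.01,0],"delta_rot":[0,0,0]},{"jaw":0.065,"delta_pos":[-0.16,-0.04,0],"delta_rot":[0,0,0]},{"jaw":0.065,"delta_pos":[-0.17,-0.07,0],"delta_rot":[0,0,0]},{"jaw":0.065,"delta_pos":[-0.18,-0.09,0],"delta_rot":[0,0,0]},{"jaw":0.065,"delta_pos":[-0.18,-0.1,0],"delta_rot":[0,0,0]}]'; python3 -c "
from h import *
p,d,X=cloud('side');cv2.imwrite('pics/s24.png',cv2.resize(p[100:250,180:380,::-1],None,fx=4,fy=4))
p,d,X=cloud('top');cv2.imwrite('pics/t24.png',cv2.resize(p[90:200,200:400,::-1],None,fx=4,fy=4,interpolation=cv2.INTER_CUBIC))"
```

```text
time: 29.78
tool_pos: [592.5, 219.1, 230.7]
tcp_rot: [-3.14, 0.002, -0.001]
ft_force: [0.7, 0.0, -0.4]
gripper_width: 65.1
time: 30.78
tool_pos: [412.1, 320.4, 232.0]
tcp_rot: [-3.139, 0.001, 0.001]
ft_force: [0.0, 0.3, -0.5]
gripper_width: 65.0
```

View pics/s24.png

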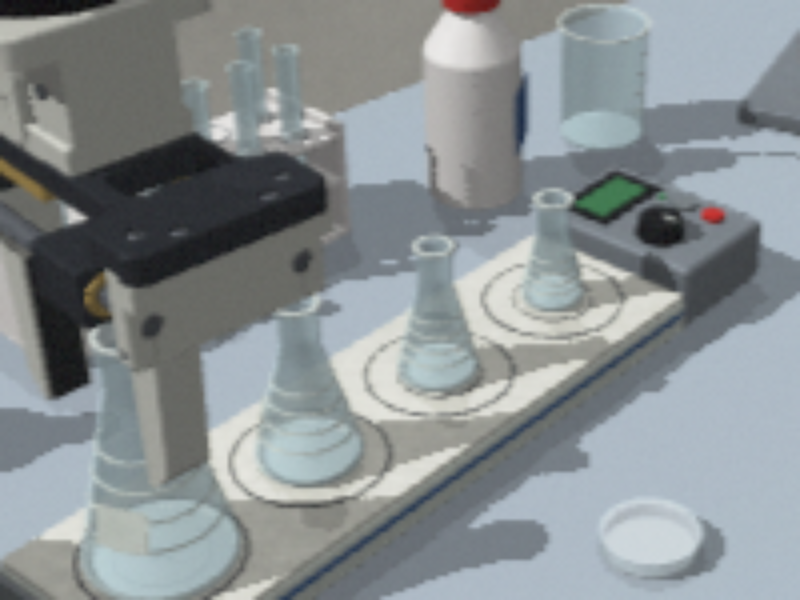

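View pics/t24.png

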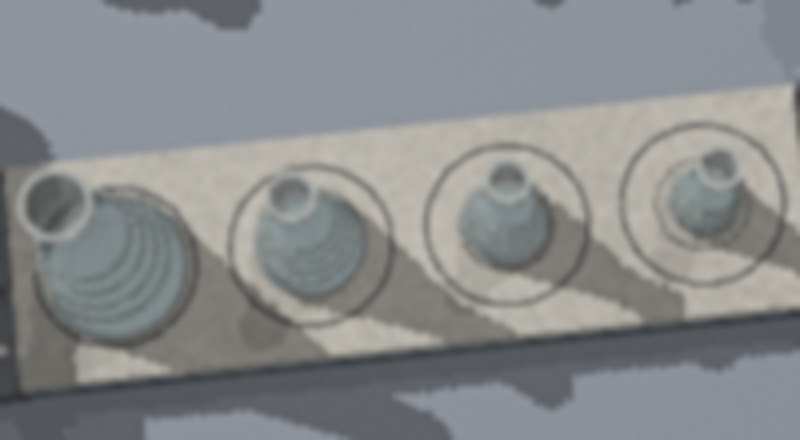

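All four stand upright inside their rings. Rims in the top crop: (56,206), (294,199), (509,181), (718,167). A numeric check, then I'll hand in.

Run:
```python
from h import *
for n,c,h,t in (("250",(56,206),142,(593.1,219.2)),("100",(294,199),105,(607.3,109.8)),("50",(509,181),90,(621.6,.6)),("25",(718,167),74,(635.8,-108.1))):
    r=ray("top",(200+(c[0]+.5)/4-.5,90+(c[1]+.5)/4-.5),32+h); print(n,r,"err",np.hypot(*(r[:2]-t)).round(1))
bot.close_job()
```

```text
250 [590.8 218.9 174. ] err 2.3
100 [606.2 108.3 137. ] err 1.9
50 [6.217e+02 5.000e-01 1.220e+02] err 0.1
25 [ 635.7 -107.8  106. ] err 0.3
the job is handed in; nothing more can be done
```

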